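Clear the two repair piles onto their places

ROBOT

A 7-joint arm with a two-finger parallel gripper is mounted at the origin on the work surface. World frame = base frame: x ahead of the robot, y to its left, z up, the work surface at z = 0. Lengths are in mm, angles in rad, forces in N, time in s.
With the tool pointing down it reaches from about 400 to 875 mm from the base axis. Payload 4.4 kg.
Tool frame: the origin (TCP) lies midway between the tips of the shut fingers; the grasp point (between the pads) lies 19 mm behind it; z points along the fingers, y is the direction in which the jaws open and shut (so a half turn about z gives the same grasp; the last joint's range is limited). The gripper opens to 85 mm and grips with 20 to 120 N. Pads are 22 mm wide; open, the fingers measure 114 mm over their backs; the gripper's body (76 mm by 85 mm) begins 54 mm behind the grasp point. The pads swing forward as they close: fully open they stand 13 mm farther back than shut.
Start: joints at [1.107, 0.628, 0.038, 1.517, -0.027, 0.996, -0.02], TCP at [251.832, -599.248, 231.313] pointing down, gripper open.
Joint ranges: [-3.06, 3.06], [-0.37, 2.12], [-1.25, 1.32], [0.18, 2.47], [-1.1, 4.24], [0.23, 1.98], [-2.94, 2.94]. Speed limits (rad/s): [2.57, 2.57, 3.14, 3.14, 3.14, 3.14, 3.14].

INTERFACE

Orientations are given as a unit quaternion [x, y, z, w].
In Python, from plant import manip, imaging gives the robot as it stands. The module is installed in compiled form; this text tells all that it offers.
- The arm moves only by the tool move_arm, never from a script. Its argument "rows" is a list of rows, each a list of 2 entries, a list of its own where there are three numbers: the shift along the tool's x, y, z in m, then the turn, a rotation vector about the tool's x, y, z in degrees. In form: [[[dx, dy, dz], [rx, ry, rz]], ...]. A call has exactly 5 rows; each row is the pose to reach, as a shift and turn from the pose commanded when the call began, along the tool's axes at that moment; what a row does not reach only later rows make up. A row lasts 1/10 s, in which the tool goes at most 50 mm and 8.59 degrees, less where a joint would pass 70% of its speed; a pose out of reach is approached as far as the arm can. A call with a gripper value outside its range is refused whole. "grip" is the finger opening in m, from 0 to 0.0854, set as the call begins (left out, the last holds). The fingers move at their own pace and stop on an object; "force" is the grip in N (left out, the last holds). Time passes only in rows, so rows that repeat a pose let the fingers close, or fill a call up. It gives the time, the measured TCP pose, the force and the opening at its end, in the units of the state.
- manip.sense(): the state, without advancing time (a new reading comes with each control period).
- imaging.get_image(name): name is "scene" or "top" or "wrist"; returns a dict with "pixels" (420x560x3 uint8, blue, green, red), "range_z" (420x560 float32, mm along the optical axis (not along the pixel's ray), 0 where there is no reading), "mtx" (3x3 intrinsics, pixels), "R" (3x3) and "t" (3): a world point X has camera coordinates R X + t. Camera axes: x right, y down, z forward; pixel columns grow to the right and rows downward; lengths in mm; the calibration is good to about 2 mm. A picture is of the moment at which its call begins.
- manip.sign_off(): hands the job in, once; it reports no verdict.
The state is a dict: "time_s": time; "joints": joint angles; "joint_vel": joint speeds; "effort": joint torques, N m; "ee_pos": TCP position; "ee_rot": TCP orientation; "force": force on the tool from outside, world axes, zero at the start; "wrist_torque": the same for the moment, N m; "finger_gap": finger opening in mm.
Only numpy, scipy, OpenCV 4.12 (cv2) and the standard library are available. Lean on these libraries where they do the work, as an engineer would, in place of code of your own. Each camera call takes 0.05 s, during which the arm holds its last target. There are 200 camera calls.

TASK

Take the two piles on the repair desk apart from the top down, never lifting a thing while another still lies on it. Put the yellow bit case in the small green tray, the phone screen up on the black charging pad, the screw tin in the round steel dish, and each white carton in the large tray of its band's colour, each in the middle of its place, lying flat and lengthways with it. Keep the phone level and do not drop it.

Things in the scene. Friction and masses are not known exactly. Their poses are not given: they have to be found in the camera images.
- carton_blue: white spare-parts carton with blue bands, one round each end, closed and rigid, 156 x 66 x 28 mm, about 150 g, the bottom of one of the two piles, standing on the desk; origin at the centre of its underside, x along its 156 mm length, y across its 66 mm width, z up
- carton_orange: white spare-parts carton with orange bands, one round each end, closed and rigid, 156 x 66 x 28 mm, about 150 g, the bottom of one of the two piles, standing on the desk; origin at the centre of its underside, x along its 156 mm length, y across its 66 mm width, z up
- phone: phone in a pink bumper case with a black screen, 118 x 56 x 14 mm, about 190 g, lying screen up on either carton; origin at the centre of its underside, x along its length, y across its 56 mm width, z up out of the screen
- tin: round aluminium screw tin, closed, 56 mm across and 26 mm high, about 120 g, standing on the carton that the phone does not lie on; origin at the centre of its underside, z up
- bitcase: yellow screwdriver-bit case with black trim, closed, 72 x 36 x 18 mm, about 90 g, lying on the phone; origin at the centre of its underside, x along its 72 mm length, y across its 36 mm width, z up
- tray_blue: blue open flat tray, fixed to the desk, 188 x 98 mm outside, inside 180 x 90 mm, floor 4 mm thick, rim 8 mm above the desk; origin at the centre of its underside at desk height, x along its length, z up
- tray_orange: orange open flat tray, fixed to the desk, 188 x 98 mm outside, inside 180 x 90 mm, floor 4 mm thick, rim 8 mm above the desk; origin at the centre of its underside at desk height, x along its length, z up
- charger: flat black charging pad with a white ring on it, fixed to the desk, 120 x 74 mm and 10 mm high, its top flat and without a rim; origin at the centre of its underside at desk height, x along its 120 mm length, z up
- dish: round dark steel dish, fixed to the desk, 100 mm across outside, 92 mm inside, floor 3 mm thick, rim 8 mm above the desk; origin at the centre of its underside at desk height, z up
- tray_green: small green open flat tray, fixed to the desk, 110 x 70 mm outside, inside 102 x 62 mm, floor 4 mm thick, rim 8 mm above the desk; origin at the centre of its underside at desk height, x along its 110 mm length, z up
There are look-alikes about, which are no part of the job. Several things have the shape of the tray_blue; the one meant has the colours described above.

How it is judged:
By the outcome, as a careful person would: the job done as asked, in the order asked, and still so for the second after the job is handed in, with the robot touching nothing.
It also fails if it takes over 120 s, if anything falls off the work surface, if the arm or the gripper's body presses on something with over 40 N, if the wrist force passes 120 N, or if a joint passes its speed limit or range.

## Working session

There is one attempt and no reset: what is moved stays moved. The work goes in short steps, Python scripts to look and compute and a tool call to move; the robot and the scene stay as the last step left them, time stands still between calls to the robot, and variables do not carry over. Pictures are saved under pics/ and viewed, about 12 in all and at most 16, crops included, and the job is handed in when it is done.

Besides the shell and the picture viewer there is one more tool, called by a JSON object that holds its "name" and its "arguments". move_arm: Moves the arm, as the interface text tells. Its arguments: {"type":"object","properties":{"rows":{"type":"array","items":{"type":"array"}},"grip":{"type":"number"},"force":{"type":"number"}},"required":["rows"]}

```bash
mkdir -p pics; cat > h.py <<'E'
import numpy as np, cv2
from plant import manip, imaging
from scipy.spatial.transform import Rotation as Ro
def img(n): return imaging.get_image(n)
def pts(d):
    z=d["range_z"].astype(float); K=d["mtx"]; v,u=np.indices(z.shape)
    c=np.stack([(u-K[0,2])/K[0,0]*z,(v-K[1,2])/K[1,1]*z,z],-1)
    P=(c-np.array(d["t"]).ravel())@np.array(d["R"]); P[z==0]=np.nan; return P
def ray(d,u,v,h):
    K=d["mtx"];R=np.array(d["R"]);t=np.array(d["t"]).ravel()
    r=R.T@np.array([(u-K[0,2])/K[0,0],(v-K[1,2])/K[1,1],1]); o=-R.T@t
    return o+r*(h-o[2])/r[2]
E
python3 - <<'E'
from h import *
for n in("top","scene"):
    d=img(n); cv2.imwrite(f"pics/{n}1.png",d["pixels"]); np.save(f"{n}.npy",d,allow_pickle=True)
    print(n,d["mtx"].tolist(),-np.array(d["R"]).T@np.array(d["t"]).ravel())
print(manip.sense())
E
```

```text
top [[401.2110310211617, 0.0, 275.8298883074634], [0.0, 401.2110310211617, 212.88125836689784], [0.0, 0.0, 1.0]] [ 320.93174778  -99.28466405 1084.73298006]
scene [[521.0269356802917, 0.0, 277.2510267674641], [0.0, 521.0269356802917, 207.07697084177713], [0.0, 0.0, 1.0]] [1177.08568903 -730.35853708  697.84903738]
{'time_s': 0.1, 'joints': array([ 1.10720568,  0.62923953,  0.03842329,  1.51824939, -0.02698417,
        0.99627244, -0.01998491]), 'joint_vel': array([ 0.00018981, -0.00137336,  0.00030203, -0.00348558,  0.00177721,
       -0.00141871, -0.00053243]), 'effort': array([ 2.93591176e-03, -5.64535654e+01,  1.23052832e+00, -1.93971652e+01,
        1.13113591e-02,  5.50671044e-03, -1.43271166e-05]), 'ee_pos': array([ 251.62597053, -598.73519505,  230.49573205]), 'ee_rot': array([ 9.80281013e-01,  1.97606818e-01, -1.70900314e-04, -8.07824504e-04]), 'force': array([-0.80924274, -0.43378116, -0.08012199]), 'wrist_torque': array([ 0.0088107 , -0.01154593,  0.03433407]), 'finger_gap': 85.21923099211088}
```

View pics/top1.png

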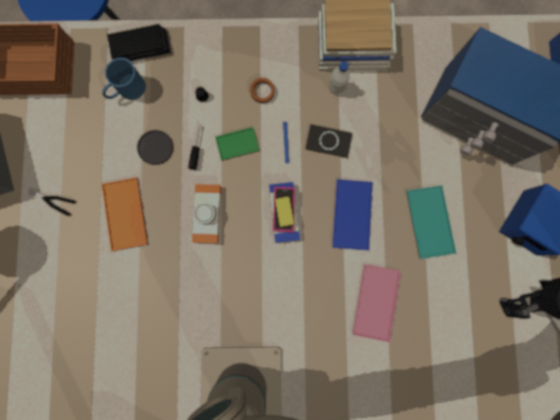

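View pics/scene1.png

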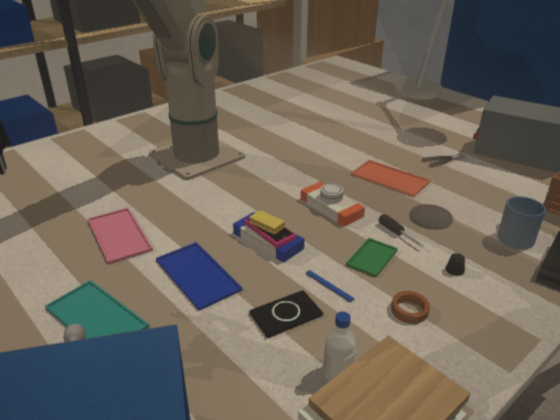

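The top view shows the orange carton with the tin at (206,214) and the blue carton with the phone and bit case at (285,212). The places are the orange tray (125,214), dish (155,148), green tray (238,144) and charger with ring (329,140).

Three things have the tray_blue shape: blue (352,215), teal (431,221) and pink (377,302). Only (352,215) is blue, so I'll confirm it in the crop.

```bash
cat > m.py <<'E'
from h import *
def rect(d,P,mask,h,box):
    m=np.zeros(mask.shape,np.uint8); x0,y0,x1,y1=box; m[y0:y1,x0:x1]=mask[y0:y1,x0:x1]
    c=np.concatenate(cv2.findContours(m,cv2.RETR_EXTERNAL,cv2.CHAIN_APPROX_NONE)[0]).reshape(-1,2)
    w=np.array([ray(d,u,v,h)[:2] for u,v in c],np.float32)
    (cx,cy),(a,b),th=cv2.minAreaRect(w)
    if a<b: a,b,th=b,a,th+90
    th=(th+90)%180-90
    z=P[...,2][m>0]
    return np.round([cx,cy,a,b,th,np.nanmedian(z)],1)
E
python3 - <<'E'
from m import *
d=np.load("top.npy",allow_pickle=True).item(); P=pts(d)
H,S,V=cv2.split(cv2.cvtColor(d["pixels"],cv2.COLOR_BGR2HSV))
def r(lo,hi,s,v=0): return ((H>=lo)&(H<=hi)&(S>=s)&(V>=v)).astype(np.uint8)
for u,v in[(352,215),(125,214),(155,148),(238,144),(340,140),(206,190),(206,214),(285,212),(285,190),(285,237),(278,200)]: print((u,v),H[v,u],S[v,u],V[v,u],P[v,u].round(0))
B=r(108,130,130);O=r(3,16,170);G=r(45,75,100);Y=r(22,35,150);D=(V<60).astype(np.uint8)
print("tray_blue",rect(d,P,B,8,(325,170,380,260)))
print("tray_or",rect(d,P,O,8,(95,170,155,260)))
print("green",rect(d,P,G,8,(210,120,265,165)))
print("charger",rect(d,P,D,10,(300,118,358,164)))
print("dish",rect(d,P,((V<95)&(S<120)).astype(np.uint8),8,(132,124,178,172)))
print("cart_or",rect(d,P,O,28,(185,175,230,255)))
print("cart_bl",rect(d,P,B,28,(262,175,308,250)))
print("bit",rect(d,P,Y,60,(262,175,308,250)))
pk=(((H>=150)|(H<=3))&(S>100)).astype(np.uint8)
print("phone",rect(d,P,pk,42,(262,175,308,250)))
tn=((P[...,2]>46)).astype(np.uint8)
print("tin",rect(d,P,tn,54,(185,190,230,240)), "bitZ",rect(d,P,(P[...,2]>52).astype(np.uint8),60,(262,180,308,245)))
print("cart_orZ",rect(d,P,(P[...,2]>18).astype(np.uint8),28,(185,175,230,255)),"blZ",rect(d,P,(P[...,2]>18).astype(np.uint8),28,(262,175,308,250)))
c=d["pixels"][120:260,90:390];cv2.imwrite("pics/crop1.png",cv2.resize(c,None,fx=2.6,fy=2.6,interpolation=cv2.INTER_CUBIC))
E
```

```text
(352, 215) 114 161 125 [ 444. -301.    7.]
(125, 214) 14 165 158 [454. 315.   1.]
(155, 148) 12 22 58 [638. 238.   2.]
(238, 144) 64 128 112 [647.   7.   2.]
(340, 140) 19 38 53 [ 652. -275.    9.]
(206, 190) 12 171 158 [513.  90.  27.]
(206, 214) 44 17 167 [445.  84.  59.]
(285, 212) 28 135 160 [ 447. -119.   61.]
(285, 190) 2 46 77 [ 508. -121.   43.]
(285, 237) 114 143 128 [ 385. -119.   28.]
(278, 200) 28 136 156 [ 479. -102.   59.]
tray_blue [ 446.1 -302.   179.3   90.9   -5.4    4.1]
tray_or [456.3 315.1 175.6  91.6  10.3   4.6]
green [646.8   9.3 103.1  65.6 -76.    4.2]
charger [ 650.1 -242.8  112.2   67.5   77.5   10.1]
dish [638.7 236.  100.   96.   55.4   3.4]
cart_or [517.8  85.   59.5  10.5  85.4  27.8]
cart_bl [ 451.9 -117.4  148.7   56.4    5.2   28.6]Traceback (most recent call last):
  File "<stdin>", line 14, in <module>
  File "m.py", line 4, in rect
    c=np.concatenate(cv2.findContours(m,cv2.RETR_EXTERNAL,cv2.CHAIN_APPROX_NONE)[0]).reshape(-1,2)
      ~~~~~~~~~~~~~~^^^^^^^^^^^^^^^^^^^^^^^^^^^^^^^^^^^^^^^^^^^^^^^^^^^^^^^^^^^^^^^^
ValueError: need at least one array to concatenate
```

```bash
python3 - <<'E'
from m import *
d=np.load("top.npy",allow_pickle=True).item(); P=pts(d)
H,S,V=cv2.split(cv2.cvtColor(d["pixels"],cv2.COLOR_BGR2HSV))
def r(lo,hi,s,v=0): return ((H>=lo)&(H<=hi)&(S>=s)&(V>=v)).astype(np.uint8)
O=r(3,18,140);Y=r(22,35,110)
print("tray_or",rect(d,P,O,8,(95,170,155,260)))
print("charger",rect(d,P,((V<75)&(S<110)).astype(np.uint8),10,(300,118,358,164)))
print("cart_or",rect(d,P,O,28,(190,180,222,248)))
print("bit",rect(d,P,Y,60,(275,190,297,232)))
pk=(((H>=150)|(H<=3))&(S>70)).astype(np.uint8)
print("phone",rect(d,P,pk,42,(270,182,300,238)))
Z=P[...,2]
print("tin",rect(d,P,(Z>46).astype(np.uint8),54,(185,190,230,240)))
print("bitZ",rect(d,P,(Z>52).astype(np.uint8),60,(262,180,308,245)))
print("phZ",rect(d,P,(Z>36).astype(np.uint8),42,(262,175,308,250)))
print("cart_orZ",rect(d,P,(Z>18).astype(np.uint8),28,(185,175,230,255)),"blZ",rect(d,P,(Z>18).astype(np.uint8),28,(262,175,308,250)))
c=d["pixels"][120:260,90:390];cv2.imwrite("pics/crop1.png",cv2.resize(c,None,fx=2.6,fy=2.6,interpolation=cv2.INTER_CUBIC))
E
```

```text
tray_or [454.9 314.8 183.7  96.9  10.6   4.2]
charger [ 650.4 -242.6  115.1   70.3   77.5   10.1]
cart_or [451.   88.3 152.6  65.1  -2.7  28.3]
bit [ 450.1 -116.7   78.2   39.4    6.6   59.7]
phone [ 457.5 -116.   119.    54.3   -2.7   42. ]
tin [449.5  91.7  54.8  54.7  -0.7  54.3]
bitZ [ 450.2 -116.3   73.3   36.     9.9   60. ]
phZ [ 458.5 -114.9  117.2   55.7   -2.9   44.4]
cart_orZ [452.2  91.1 156.7  68.4  -2.5  29.1] blZ [ 454.  -115.5  157.4   69.3    4.9   41.5]
```

View pics/crop1.png

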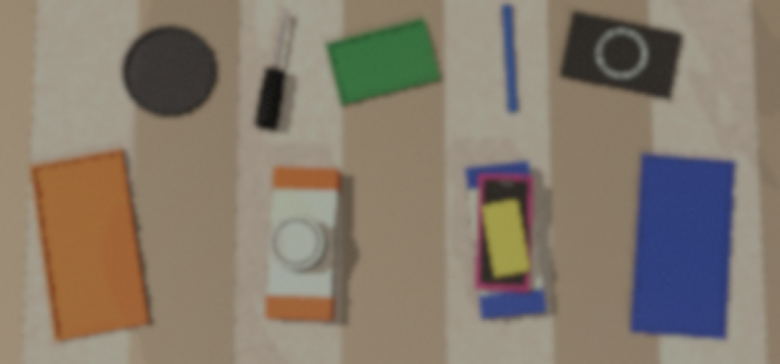

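The crop confirms it: the royal-blue tray is at crop (684,246), which is (352,215) in the full picture. The teal and pink trays are not the one meant. The sizes and heights measured agree with those given.

```bash
cat > plan.py <<'E'
from h import *
import json
def rot(yaw):
    c,s=np.cos(np.radians(yaw)),np.sin(np.radians(yaw)); return Ro.from_matrix([[c,s,0],[s,-c,0],[0,0,-1]])
def yaw(R): m=R.as_matrix(); return np.degrees(np.arctan2(m[1,0],m[0,0]))
def plan(*w):
    s=manip.sense(); p=np.array(s["ee_pos"]); R=Ro.from_quat(s["ee_rot"])
    print("now t",round(s["time_s"],1),p.round(1),"yaw",yaw(R).round(2),"gap",round(s["finger_gap"],1),"F",np.round(s["force"],1))
    for q in w:
        T=rot(q[3]); d=R.inv().apply(np.array(q[:3])-p)/1000; r=np.degrees((R.inv()*T).as_rotvec())
        d=d.round(4); r=r.round(1); print(q,[d.tolist(),r.tolist()],"" if np.linalg.norm(d)<.25 and np.linalg.norm(r)<43 else "TOO FAR")
        p=p+R.apply(d*1000); R=R*Ro.from_rotvec(np.radians(r))
E
python3 -c "
from plan import *
plan((340,-400,220,15),(420,-210,200,7.5),(450,-116.5,140,7.5))"
```

```text
now t 0.1 [ 251.6 -598.7  230.5] yaw 22.79 gap 85.2 F [-0.8 -0.4 -0.1]
(340, -400, 220, 15) [[0.1585, -0.149, 0.0107], [-0.1, 0.0, 7.8]] 
(420, -210, 200, 7.5) [[0.1264, -0.1628, 0.02], [0.0, 0.0, 7.5]] 
(450, -116.5, 140, 7.5) [[0.042, -0.0888, 0.06], [0.0, 0.0, -0.0]]
```

{"name": "move_arm", "arguments": {"rows": [[[0.032, -0.03, 0.002], [0, 0, 1.6]], [[0.064, -0.06, 0.004], [0, 0, 3.2]], [[0.096, -0.09, 0.006], [0, 0, 4.8]], [[0.128, -0.12, 0.008], [0, 0, 6.4]], [[0.1585, -0.149, 0.0107], [-0.1, 0, 7.8]]], "grip": 0.055}}

```text
time_s: 0.6
ee_pos: [340.7, -398.5, 220.3]
ee_rot: [0.992, 0.13, 0.0, 0.001]
force: [1.0, -0.9, -0.0]
finger_gap: 55.3
```

{"name": "move_arm", "arguments": {"rows": [[[0.025, -0.032, 0.004], [0, 0, 1.5]], [[0.05, -0.065, 0.008], [0, 0, 3]], [[0.075, -0.098, 0.012], [0, 0, 4.5]], [[0.1, -0.13, 0.016], [0, 0, 6]], [[0.1264, -0.1628, 0.02], [0, 0, 7.5]]]}}

```text
time_s: 1.1
ee_pos: [420.4, -209.1, 200.1]
ee_rot: [0.998, 0.065, 0.0, 0.001]
force: [0.3, -0.5, -0.5]
finger_gap: 54.8
```

{"name": "move_arm", "arguments": {"rows": [[[0.015, -0.03, 0.02], [0, 0, 0]], [[0.03, -0.06, 0.04], [0, 0, 0]], [[0.042, -0.0888, 0.06], [0, 0, 0]], [[0.042, -0.0888, 0.06], [0, 0, 0]], [[0.042, -0.0888, 0.06], [0, 0, 0]]]}}

```text
time_s: 1.6
ee_pos: [450.0, -116.5, 139.7]
ee_rot: [0.998, 0.066, -0.001, 0.001]
force: [-0.4, -1.2, 0.8]
finger_gap: 55.2
```

```bash
python3 -c "
from plan import *
plan()
d=img('wrist'); np.save('w.npy',d,allow_pickle=True); cv2.imwrite('pics/w1.png',d['pixels']); print((-np.array(d['R']).T@np.array(d['t']).ravel()).round(1))
P=pts(d);print(P[180:420:40,200:420:40,2].round(0))"
```

```text
now t 1.6 [ 450.  -116.5  139.7] yaw 7.6 gap 55.2 F [-0.4 -1.2  0.8]
[ 517.1 -106.8  283.7]
[[  2.   1.  61.   2.   1.  -0.]
 [  2.   1.  60.   1.   2.   3.]
 [157.   2.  43.   3. 157.   2.]
 [198.   1.   1.   2. 198. 189.]
 [222.   2.   1.   2. 222. 199.]
 [236. 228. 227. 228. 236.   1.]]
```

View pics/w1.png

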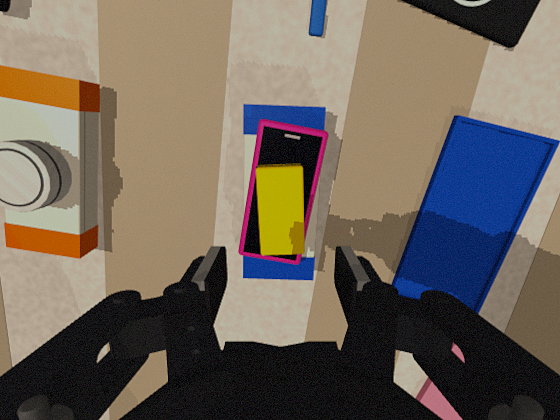

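The wrist picture shows the bit case (yellow, 280,210) aligned between the fingers, the phone (285,190) under it and the blue carton's bands at (285,118) and (280,268). I'll measure these from here.

```bash
python3 -c "
from m import *
from plan import *
d=np.load('w.npy',allow_pickle=True).item(); P=pts(d)
H,S,V=cv2.split(cv2.cvtColor(d['pixels'],cv2.COLOR_BGR2HSV)); u8=np.uint8
bx=(235,95,335,285)
print('bit',rect(d,P,((H>20)&(H<35)&(S>120)&(V>70)).astype(u8),60,bx))
print('bitZ',rect(d,P,((P[...,2]>52)&(P[...,2]<70)).astype(u8),60,(235,95,325,270)))
print('phone',rect(d,P,((H>150)&(H<175)&(S>100)).astype(u8),41,bx))
print('phZ',rect(d,P,((P[...,2]>36)&(P[...,2]<70)).astype(u8),42,(235,95,335,268)))
print('carton',rect(d,P,((H>105)&(H<130)&(S>130)&(P[...,2]>22)).astype(u8),28,bx))
plan((450,-116.5,70,7.5))
"
```

```text
bit [ 451.5 -115.7   74.3   36.4    9.6   61.3]
bitZ [ 451.1 -116.    74.1   35.9    9.8   61.3]
phone [ 458.8 -114.9  118.    55.7   -2.9   43.2]
phZ [ 459.5 -115.6  117.3   57.4   -2.9   44.6]
carton [ 453.3 -115.9  157.    66.6    5.5   29.9]
now t 1.6 [ 450.2 -117.7  140.2] yaw 7.49 gap 54.8 F [ 0.  -0.2 -0.3]
(450, -116.5, 70, 7.5) [[-0.0001, -0.0014, 0.0702], [0.1, 0.0, -0.0]]
```

```bash
python3 -c "
from plan import *
plan((451,-116,75,9.7),(451,-116,48,9.7))
"
```

```text
now t 1.6 [ 450.2 -117.7  140.2] yaw 7.49 gap 54.8 F [ 0.  -0.2 -0.3]
(451, -116, 75, 9.7) [[0.001, -0.0017, 0.0652], [0.1, 0.0, -2.2]] 
(451, -116, 48, 9.7) [[-0.0, -0.0, 0.027], [0.0, 0.0, -0.0]]
```

{"name": "move_arm", "arguments": {"rows": [[[0.001, -0.001, 0.02], [0, 0, -1]], [[0.001, -0.001, 0.04], [0, 0, -2.2]], [[0.001, -0.001, 0.06], [0, 0, -2.2]], [[0.001, -0.001, 0.065], [0, 0, -2.2]], [[0.001, -0.001, 0.065], [0, 0, -2.2]]]}}

```text
time_s: 2.15
ee_pos: [450.8, -117.3, 75.2]
ee_rot: [0.997, 0.083, -0.0, 0.001]
force: [-0.6, -0.8, 0.3]
finger_gap: 55.3
```

{"name": "move_arm", "arguments": {"rows": [[[0, 0, 0.01], [0, 0, 0]], [[0, 0, 0.018], [0, 0, 0]], [[0, 0, 0.024], [0, 0, 0]], [[0, 0, 0.027], [0, 0, 0]], [[0, 0, 0.027], [0, 0, 0]]]}}

```text
time_s: 2.65
ee_pos: [451.0, -116.1, 47.8]
ee_rot: [0.996, 0.085, -0.0, 0.001]
force: [0.6, -0.8, 0.7]
finger_gap: 55.1
```

{"name": "move_arm", "arguments": {"rows": [[[0, 0, 0], [0, 0, 0]], [[0, 0, 0], [0, 0, 0]], [[0, 0, 0], [0, 0, 0]], [[0, 0, 0], [0, 0, 0]], [[0, 0, 0], [0, 0, 0]]], "grip": 0.03, "force": 30}}

```text
time_s: 3.15
ee_pos: [451.4, -116.2, 48.5]
ee_rot: [0.996, 0.084, 0.0, 0.001]
force: [-0.1, 0.1, 4.4]
finger_gap: 35.3
```

{"name": "move_arm", "arguments": {"rows": [[[0, 0, -0.003], [0, 0, 0]], [[0, 0, -0.008], [0, 0, 0]], [[0, 0, -0.02], [0, 0, 0]], [[0, 0, -0.04], [0, 0, 0]], [[0, 0, -0.06], [0, 0, 0]]]}}

```text
time_s: 3.65
ee_pos: [451.0, -116.1, 109.4]
ee_rot: [0.996, 0.084, 0.0, 0.001]
force: [0.8, -0.6, -1.4]
finger_gap: 35.0
```

```bash
python3 -c "
from plan import *
plan((520,-75,110,45),(590,-35,90,80),(647,9.3,70,104),(647,9.3,11,104))
d=img('wrist'); cv2.imwrite('pics/w2.png',d['pixels'])
"
```

```text
now t 3.6 [ 451.  -116.1  109.4] yaw 9.68 gap 35.0 F [ 0.8 -0.6 -1.4]
(520, -75, 110, 45) [[0.0749, -0.0289, -0.0007], [0.1, 0.0, -35.3]] 
(590, -35, 90, 80) [[0.0778, 0.0212, 0.02], [-0.0, 0.0, -35.0]] 
(647, 9.3, 70, 104) [[0.0535, 0.0485, 0.02], [-0.0, 0.0, -24.0]] 
(647, 9.3, 11, 104) [[0.0001, 0.0, 0.059], [-0.0, -0.0, -0.0]]
```

View pics/w2.png

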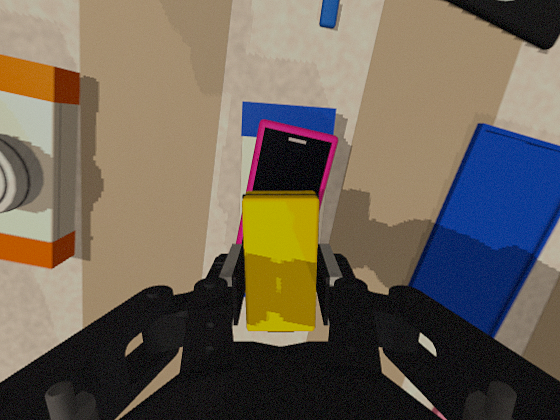

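Bit case held squarely at gap 35. Moving to above the green tray.

{"name": "move_arm", "arguments": {"rows": [[[0.015, -0.006, 0], [0, 0, -7]], [[0.03, -0.012, 0], [0, 0, -14]], [[0.045, -0.017, 0], [0, 0, -21]], [[0.06, -0.023, 0], [0, 0, -28]], [[0.075, -0.029, 0], [0, 0, -35.3]]]}}

```text
time_s: 4.2
ee_pos: [520.7, -74.7, 108.7]
ee_rot: [0.923, 0.385, 0.0, 0.001]
force: [-0.4, 0.0, -1.3]
finger_gap: 35.0
```

{"name": "move_arm", "arguments": {"rows": [[[0.016, 0.004, 0], [0, 0, -7]], [[0.031, 0.008, 0.004], [0, 0, -14]], [[0.047, 0.013, 0.008], [0, 0, -21]], [[0.062, 0.017, 0.01], [0, 0, -28]], [[0.078, 0.021, 0.01], [0, 0, -35]]]}}

```text
time_s: 4.7
ee_pos: [590.3, -34.7, 98.2]
ee_rot: [0.765, 0.645, -0.001, 0.001]
force: [0.2, 0.1, -0.3]
finger_gap: 35.1
```

{"name": "move_arm", "arguments": {"rows": [[[0.014, 0.012, 0.002], [0, 0, -7]], [[0.028, 0.025, 0.004], [0, 0, -14]], [[0.042, 0.037, 0.006], [0, 0, -20]], [[0.0535, 0.0485, 0.01], [0, 0, -24]], [[0.0535, 0.0485, 0.01], [0, 0, -24]]]}}

```text
time_s: 5.2
ee_pos: [648.6, 11.6, 88.0]
ee_rot: [0.615, 0.789, 0.001, 0.001]
force: [-1.0, 0.4, -0.5]
finger_gap: 35.2
```

```bash
python3 -c "
from m import *
from plan import *
d=img('wrist'); P=pts(d); np.save('w.npy',d,allow_pickle=True); cv2.imwrite('pics/w3.png',d['pixels'])
H,S,V=cv2.split(cv2.cvtColor(d['pixels'],cv2.COLOR_BGR2HSV))
print(rect(d,P,((H>45)&(H<80)&(S>90)).astype(np.uint8),8,(0,0,560,420)))
plan((647,9.3,50,104),(647,9.3,11,104))
"
```

```text
[655.  -18.8 541.9 355.7  13.9  22.6]
now t 5.2 [647.3  10.2  88. ] yaw 103.98 gap 35.2 F [-0.6 -0.7 -0.4]
(647, 9.3, 50, 104) [[-0.0007, -0.0005, 0.038], [-0.0, 0.1, -0.0]] 
(647, 9.3, 11, 104) [[-0.0001, 0.0, 0.039], [-0.0, -0.0, -0.0]]
```

View pics/w3.png

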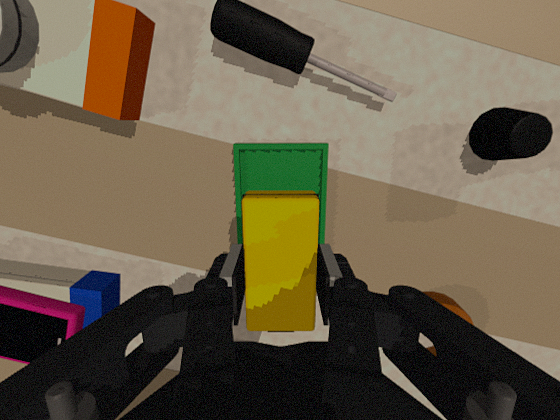

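```bash
python3 -c "
from h import *
d=np.load('w.npy',allow_pickle=True).item()
a=ray(d,234,143,8);b=ray(d,328,143,8);print(a,b,np.linalg.norm(a-b))
e=(b-a)[:2]/np.linalg.norm((b-a)[:2]); n=np.array([-e[1],e[0]]); m=((a+b)/2)[:2]
print('yaw',np.degrees(np.arctan2(n[1],n[0])),m-55*n,m+55*n)
f=ray(d,245,193,88+1+11-0);g=ray(d,318,193,100);print(f,g)
"
```

```text
[601.6003883   56.73414784   8.        ] [668.83007756  73.61839541   8.        ] 69.31745043573873
yaw 104.09784899194207 [648.61205596  11.8328078 ] [621.8184099  118.51973545]
[622.9236556   45.00606574 100.        ] [655.13402989  53.07946286 100.        ]
```

{"name": "move_arm", "arguments": {"rows": [[[0, 0, 0.02], [0, 0, 0]], [[0, 0, 0.04], [0, 0, 0]], [[0, 0, 0.055], [0, 0, 0]], [[0, 0, 0.067], [0, 0, 0]], [[0, 0, 0.071], [0, 0, 0]]]}}

```text
time_s: 5.75
ee_pos: [646.3, 9.0, 15.9]
ee_rot: [0.616, 0.788, -0.001, 0.0]
force: [-0.6, -0.0, -0.8]
finger_gap: 35.1
```

{"name": "move_arm", "arguments": {"rows": [[[0, 0, 0.002], [0, 0, 0]], [[0, 0, 0.004], [0, 0, 0]], [[0, 0, 0.006], [0, 0, 0]], [[0, 0, 0.0065], [0, 0, 0]], [[0, 0, 0.0065], [0, 0, 0]]]}}

```text
time_s: 6.25
ee_pos: [647.6, 9.5, 10.9]
ee_rot: [0.616, 0.788, -0.0, 0.001]
force: [-0.1, -0.7, -0.0]
finger_gap: 35.3
```

{"name": "move_arm", "arguments": {"rows": [[[0, 0, 0], [0, 0, 0]], [[0, 0, 0], [0, 0, 0]], [[0, 0, 0], [0, 0, 0]], [[0, 0, 0], [0, 0, 0]], [[0, 0, 0], [0, 0, 0]]], "grip": 0.048}}

```text
time_s: 6.75
ee_pos: [647.4, 9.5, 10.7]
ee_rot: [0.616, 0.788, -0.0, 0.001]
force: [-0.1, 0.0, 0.8]
finger_gap: 48.4
```

{"name": "move_arm", "arguments": {"rows": [[[0, 0, -0.005], [0, 0, 0]], [[0, 0, -0.015], [0, 0, 0]], [[0, 0, -0.04], [0, 0, 0]], [[0, 0, -0.08], [0, 0, 0]], [[0, 0, -0.11], [0, 0, 0]]]}}

```text
time_s: 7.25
ee_pos: [648.0, 10.0, 123.4]
ee_rot: [0.616, 0.788, 0.0, 0.001]
force: [0.4, -0.7, 0.4]
finger_gap: 48.0
```

```bash
python3 -c "
from m import *
from plan import *
d=img('top'); P=pts(d); d=img('wrist');P=pts(d)
H,S,V=cv2.split(cv2.cvtColor(d['pixels'],cv2.COLOR_BGR2HSV))
Y=((H>20)&(H<35)&(S>120)&(V>70)).astype(np.uint8);G=((H>45)&(H<80)&(S>90)&(V>50)).astype(np.uint8)
for M,h in((Y,22),(G,8)):
    M=cv2.morphologyEx(M,cv2.MORPH_OPEN,np.ones((5,5)))
    n,l,s,c=cv2.connectedComponentsWithStats(M);k=1+s[1:,4].argmax();print(s[k],rect(d,P,(l==k).astype(np.uint8),h,(0,0,560,420)))
plan((590,-35,110,70),(520,-75,100,32),(459,-115.3,90,-2.9),(459,-115.3,27,-2.9))
cv2.imwrite('pics/w4.png',d['pixels'])
"
```

```text
[ 254  161   43   83 3384] [646.8  11.   74.   36.3 -76.3  23.3]
[ 237  138   81  117 5496] [648.8  11.8 109.8  70.4 -75.8   5.8]
now t 7.3 [650.9  10.4 126.5] yaw 103.98 gap 47.6 F [ 0.7 -0.3  0.1]
(590, -35, 110, 70) [[-0.0292, -0.0703, 0.0159], [0.6, 0.0, 34.0]] 
(520, -75, 100, 32) [[-0.0616, -0.052, 0.01], [0.0, 0.0, 38.0]] 
(459, -115.3, 90, -2.9) [[-0.0731, 0.0018, 0.01], [0.0, -0.0, 34.9]] 
(459, -115.3, 27, -2.9) [[0.0, -0.0, 0.063], [0.0, -0.0, -0.0]]
```

Bit case sits within about 2 mm of the tray middle and at the same angle. Next, the phone.

{"name": "move_arm", "arguments": {"rows": [[[-0.006, -0.014, 0.002], [0, 0, 7]], [[-0.012, -0.028, 0.004], [0, 0, 14]], [[-0.018, -0.042, 0.006], [0, 0, 21]], [[-0.024, -0.056, 0.008], [0, 0, 28]], [[-0.03, -0.07, 0.01], [0, 0, 34]]], "grip": 0.068}}

```text
time_s: 7.85
ee_pos: [585.9, -36.7, 110.6]
ee_rot: [0.821, 0.572, -0.0, 0.001]
force: [0.7, 1.0, 0.2]
finger_gap: 67.8
```

{"name": "move_arm", "arguments": {"rows": [[[-0.012, -0.01, 0], [0, 0, 7.6]], [[-0.024, -0.02, 0], [0, 0, 15.2]], [[-0.036, -0.03, 0], [0, 0, 22.8]], [[-0.048, -0.04, 0], [0, 0, 30.4]], [[-0.06, -0.052, 0], [0, 0, 38]]]}}

```text
time_s: 8.35
ee_pos: [516.7, -75.2, 110.8]
ee_rot: [0.962, 0.273, 0.0, 0.001]
force: [-0.6, 0.2, -0.3]
finger_gap: 67.7
```

{"name": "move_arm", "arguments": {"rows": [[[-0.018, 0, 0], [0, 0, 8]], [[-0.036, 0, 0], [0, 0, 16]], [[-0.054, 0.001, 0], [0, 0, 24]], [[-0.073, 0.002, 0], [0, 0, 32]], [[-0.073, 0.002, 0], [0, 0, 34.9]]]}}

```text
time_s: 8.85
ee_pos: [453.5, -116.8, 110.7]
ee_rot: [1.0, -0.029, -0.001, 0.001]
force: [0.7, 0.2, 0.5]
finger_gap: 68.2
```

{"name": "move_arm", "arguments": {"rows": [[[0, 0, 0], [0, 0, 0]], [[0, 0, 0], [0, 0, 0]], [[0, 0, 0], [0, 0, 0]], [[0, 0, 0], [0, 0, 0]], [[0, 0, 0], [0, 0, 0]]]}}

```text
time_s: 9.35
ee_pos: [456.6, -115.1, 110.7]
ee_rot: [1.0, -0.025, 0.0, 0.001]
force: [0.0, -0.6, 0.3]
finger_gap: 67.9
```

```bash
cat >> m.py <<'E'
def big(d,P,M,h,box=(0,0,560,420)):
    M=cv2.morphologyEx(M.astype(np.uint8),cv2.MORPH_CLOSE,np.ones((5,5)))
    Q=np.zeros_like(M);x0,y0,x1,y1=box;Q[y0:y1,x0:x1]=M[y0:y1,x0:x1]
    n,l,s,c=cv2.connectedComponentsWithStats(Q);k=1+s[1:,4].argmax();return s[k],rect(d,P,(l==k).astype(np.uint8),h,box)
def hsv(d): return cv2.split(cv2.cvtColor(d["pixels"],cv2.COLOR_BGR2HSV))
E
python3 -c "
from m import *
from plan import *
d=img('wrist');P=pts(d);H,S,V=hsv(d)
print(big(d,P,(H>150)&(H<175)&(S>100),42,(190,60,370,300)))
plan((459,-115.3,60,-2.9),(459,-115.3,27,-2.9))
cv2.imwrite('pics/w4.png',d['pixels'])
"
```

```text
(array([ 241,  134,   80,  151, 5372], dtype=int32), array([ 458.9, -114.7,  116.7,   55.5,   -3. ,   43.6]))
now t 9.4 [ 456.5 -115.2  110.7] yaw -2.88 gap 67.8 F [-0.1 -0.1  0.2]
(459, -115.3, 60, -2.9) [[0.0024, -0.0001, 0.0507], [0.1, -0.0, 0.0]] 
(459, -115.3, 27, -2.9) [[0.0, 0.0, 0.033], [-0.0, -0.0, 0.0]]
```

View pics/w4.png

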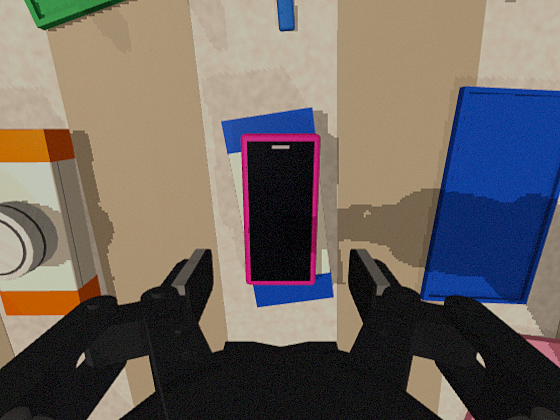

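The phone (281,210) is squarely between the fingers with nothing on it. Lowering, watching the force.

{"name": "move_arm", "arguments": {"rows": [[[0.002, 0, 0.02], [0, 0, 0]], [[0.0025, 0, 0.04], [0, 0, 0]], [[0.0025, 0, 0.055], [0, 0, 0]], [[0.0025, 0, 0.063], [0, 0, 0]], [[0.0025, 0, 0.066], [0, 0, 0]]]}}

```text
time_s: 9.9
ee_pos: [458.6, -115.5, 44.0]
ee_rot: [1.0, -0.025, -0.0, 0.001]
force: [-0.1, 0.1, 0.1]
finger_gap: 68.0
```

{"name": "move_arm", "arguments": {"rows": [[[0, 0, 0.005], [0, 0, 0]], [[0, 0, 0.01], [0, 0, 0]], [[0, 0, 0.014], [0, 0, 0]], [[0, 0, 0.016], [0, 0, 0]], [[0, 0, 0.0165], [0, 0, 0]]]}}

```text
time_s: 10.4
ee_pos: [458.9, -115.6, 28.1]
ee_rot: [1.0, -0.025, 0.0, 0.001]
force: [0.1, 0.2, 0.2]
finger_gap: 68.3
```

{"name": "move_arm", "arguments": {"rows": [[[0, 0, 0], [0, 0, 0]], [[0, 0, 0], [0, 0, 0]], [[0, 0, 0], [0, 0, 0]], [[0, 0, 0], [0, 0, 0]], [[0, 0, 0], [0, 0, 0]]], "grip": 0.05, "force": 35}}

```text
time_s: 10.9
ee_pos: [459.0, -115.5, 28.5]
ee_rot: [1.0, -0.025, 0.0, 0.001]
force: [-0.9, -0.6, 5.3]
finger_gap: 54.9
```

{"name": "move_arm", "arguments": {"rows": [[[0, 0, -0.002], [0, 0, 0]], [[0, 0, -0.006], [0, 0, 0]], [[0, 0, -0.014], [0, 0, 0]], [[0, 0, -0.026], [0, 0, 0]], [[0, 0, -0.04], [0, 0, 0]]]}}

```text
time_s: 11.4
ee_pos: [458.8, -115.5, 69.1]
ee_rot: [1.0, -0.025, 0.0, 0.001]
force: [-0.2, -0.0, -2.2]
finger_gap: 54.9
```

{"name": "move_arm", "arguments": {"rows": [[[0, 0, -0.012], [0, 0, 0]], [[0, 0, -0.022], [0, 0, 0]], [[0, 0, -0.028], [0, 0, 0]], [[0, 0, -0.03], [0, 0, 0]], [[0, 0, -0.03], [0, 0, 0]]]}}

```text
time_s: 11.9
ee_pos: [459.0, -115.4, 98.4]
ee_rot: [1.0, -0.025, 0.0, 0.001]
force: [0.2, -0.8, -1.5]
finger_gap: 55.2
```

```bash
python3 -c "
from m import *
from plan import *
d=img('wrist');P=pts(d);H,S,V=hsv(d)
plan((530,-160,100,30),(600,-205,100,60),(649,-242,100,77.5))
cv2.imwrite('pics/w5.png',d['pixels'])
"
```

```text
now t 11.9 [ 458.8 -115.4   98.1] yaw -2.91 gap 55.1 F [-0.2 -0.4 -1. ]
(530, -160, 100, 30) [[0.0734, 0.041, -0.0018], [0.1, 0.0, -32.9]] 
(600, -205, 100, 60) [[0.0381, 0.0739, -0.0], [-0.0, 0.0, -30.0]] 
(649, -242, 100, 77.5) [[-0.0075, 0.061, -0.0001], [-0.0, -0.0, -17.5]]
```

View pics/w5.png

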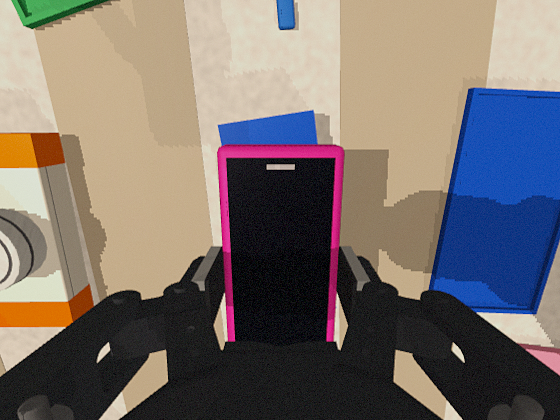

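Phone held level, screen up (far edge at row 148, horizontal). On to the charger.

{"name": "move_arm", "arguments": {"rows": [[[0.013, 0.007, 0], [0, 0, -6]], [[0.027, 0.015, 0], [0, 0, -12]], [[0.042, 0.023, 0], [0, 0, -19]], [[0.057, 0.032, 0], [0, 0, -26]], [[0.0735, 0.041, 0], [0, 0, -32.9]]]}}

```text
time_s: 12.45
ee_pos: [530.0, -160.4, 97.5]
ee_rot: [0.965, 0.261, -0.001, 0.0]
force: [0.0, 0.5, -1.9]
finger_gap: 55.0
```

{"name": "move_arm", "arguments": {"rows": [[[0.008, 0.015, 0], [0, 0, -6]], [[0.016, 0.03, 0], [0, 0, -12]], [[0.024, 0.045, 0], [0, 0, -18]], [[0.031, 0.06, 0], [0, 0, -24]], [[0.038, 0.074, 0], [0, 0, -30]]]}}

```text
time_s: 12.95
ee_pos: [600.0, -205.7, 97.3]
ee_rot: [0.865, 0.502, -0.001, 0.0]
force: [-0.3, -0.5, -1.8]
finger_gap: 55.2
```

{"name": "move_arm", "arguments": {"rows": [[[-0.002, 0.017, 0], [0, 0, -5]], [[-0.004, 0.034, 0], [0, 0, -10]], [[-0.006, 0.05, 0], [0, 0, -15]], [[-0.0075, 0.058, 0], [0, 0, -17]], [[-0.0075, 0.061, 0], [0, 0, -17.5]]]}}

```text
time_s: 13.45
ee_pos: [648.8, -243.1, 97.1]
ee_rot: [0.78, 0.626, -0.001, 0.0]
force: [-0.4, 0.4, -1.7]
finger_gap: 55.0
```

{"name": "move_arm", "arguments": {"rows": [[[0, 0, 0], [0, 0, 0]], [[0, 0, 0], [0, 0, 0]], [[0, 0, 0], [0, 0, 0]], [[0, 0, 0], [0, 0, 0]], [[0, 0, 0], [0, 0, 0]]]}}

```text
time_s: 13.95
ee_pos: [649.1, -242.0, 98.7]
ee_rot: [0.78, 0.626, -0.0, 0.001]
force: [0.4, -0.3, -2.2]
finger_gap: 55.0
```

```bash
python3 -c "
from m import *
from plan import *
d=img('wrist');np.save('w.npy',d,allow_pickle=True)
plan((650,-242.5,60,77.5))
cv2.imwrite('pics/w6.png',d['pixels'])
"
```

```text
now t 14.0 [ 649.2 -242.1   98.7] yaw 77.5 gap 55.0 F [ 0.5 -1.  -1.6]
(650, -242.5, 60, 77.5) [[-0.0002, 0.0009, 0.0387], [0.1, 0.1, -0.0]]
```

View pics/w6.png

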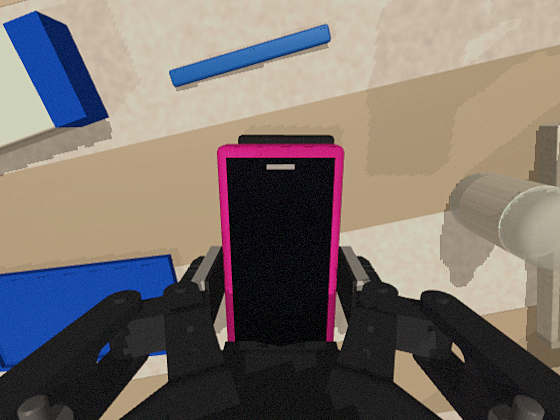

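```bash
python3 -c "
from h import *
d=np.load('w.npy',allow_pickle=True).item();P=pts(d)
g=d['pixels'].max(2).astype(int);print(g[128:148,287],g[140,228:246],g[140,328:342])
a=ray(d,238.5,136,10);b=ray(d,334.5,136,10);print(a,b,np.linalg.norm(a-b))
e=(b-a)[:2]/np.linalg.norm((b-a)[:2]); n=np.array([-e[1],e[0]]); m=((a+b)/2)[:2]
print('yaw',np.degrees(np.arctan2(n[1],n[0])),m-60*n)
# held phone far edge
h=98.7-28.3+42; a=ray(d,219,146,h);b=ray(d,343,146,h);m=((a+b)/2)[:2];e=(b-a)[:2]/np.linalg.norm((b-a)[:2]); n=np.array([-e[1],e[0]]);print('phone',m-59*n,np.linalg.norm(a-b),np.degrees(np.arctan2(n[1],n[0])))
print(P[160,287],P[250,287],P[300,287],P[250,240],P[250,325])
"
```

```text
[176 175 175 174 175 181 153  71  22  31  40  41  31  34  34  71 141 176
 143 177] [183 186 186 184 185 184 184 185 190 194  46  22  27  43  35  33  27  35] [ 41  40  41  45  24  46 125 183 172 171 175 169 173 185]
[ 630.25922643 -176.8592579    10.        ] [ 701.59294467 -192.68947493   10.        ] 73.06911200024834
yaw 77.48781832896806 [ 652.92725478 -243.34936448]
phone [ 648.65747456 -241.43719185] 53.320769299490074 77.48490853111764
[ 662.69143905 -190.25940751  112.32582822] [ 653.78876242 -231.51225306  112.91639723] [ 648.233821   -257.18795341  113.86990201] [ 632.5970515  -225.90352466  114.87662273] [ 671.25511225 -235.02651889  113.73750253]
```

{"name": "move_arm", "arguments": {"rows": [[[0, 0.001, 0.015], [0, 0, 0]], [[0, 0.002, 0.03], [0, 0, 0]], [[0, 0.003, 0.045], [0, 0, 0]], [[0, 0.003, 0.06], [0, 0, 0]], [[0, 0.003, 0.07], [0, 0, 0]]]}}

```text
time_s: 14.5
ee_pos: [651.0, -242.6, 25.9]
ee_rot: [0.78, 0.626, -0.001, -0.0]
force: [-0.3, 0.2, -1.6]
finger_gap: 55.3
```

{"name": "move_arm", "arguments": {"rows": [[[0, 0, 0.005], [0, 0, 0]], [[0, 0, 0.01], [0, 0, 0]], [[0, 0, 0.013], [0, 0, 0]], [[0, 0, 0.015], [0, 0, 0]], [[0, 0, 0.015], [0, 0, 0]]]}}

```text
time_s: 15.0
ee_pos: [652.3, -243.0, 13.7]
ee_rot: [0.78, 0.626, -0.0, 0.001]
force: [-1.2, -0.7, -1.4]
finger_gap: 55.1
```

```bash
python3 -c "
from m import *
from plan import *
plan((652,-243,10.4,77.5));d=img('wrist');cv2.imwrite('pics/w7.png',d['pixels']);plan()
g=d['pixels'].max(2).astype(int);print(g[130:160,287])
"
```

```text
now t 15.0 [ 652.3 -243.    13.7] yaw 77.49 gap 55.1 F [-1.2 -0.7 -1.4]
(652, -243, 10.4, 77.5) [[-0.0, -0.0003, 0.0033], [0.1, 0.1, -0.0]] 
now t 15.1 [ 652.5 -243.1   13.9] yaw 77.49 gap 54.9 F [ 0.5 -0.5 -1.5]
[179 179 179 178 177 178 176 174 179 173 114   6  13  66 144 179 144 184
 207 207 207 208 209 208 208 210 225 176  11  24]
```

{"name": "move_arm", "arguments": {"rows": [[[0, 0, 0.001], [0, 0, 0]], [[0, 0, 0.002], [0, 0, 0]], [[0, 0, 0.003], [0, 0, 0]], [[0, 0, 0.0035], [0, 0, 0]], [[0, 0, 0.0035], [0, 0, 0]]]}}

```text
time_s: 15.55
ee_pos: [652.3, -243.1, 10.6]
ee_rot: [0.78, 0.626, -0.0, 0.001]
force: [-2.4, -0.1, 3.0]
finger_gap: 55.0
```

View pics/w7.png

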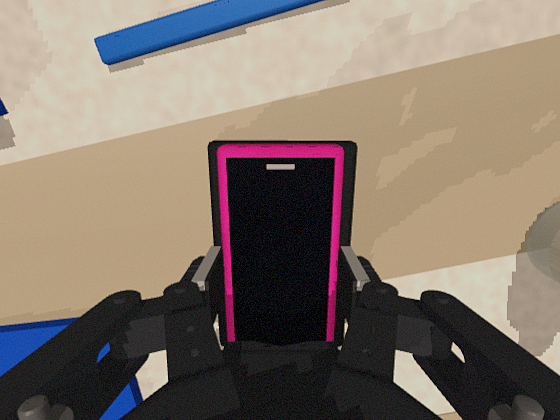

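The picture shows the phone (columns 218–344) centred on the pad (209–356) and parallel to it. The 3 N reading shows it has touched down, so I'll release it.

{"name": "move_arm", "arguments": {"rows": [[[0, 0, 0], [0, 0, 0]], [[0, 0, 0], [0, 0, 0]], [[0, 0, 0], [0, 0, 0]], [[0, 0, 0], [0, 0, 0]], [[0, 0, 0], [0, 0, 0]]], "grip": 0.07}}

```text
time_s: 16.05
ee_pos: [652.2, -243.0, 9.9]
ee_rot: [0.78, 0.626, -0.0, 0.001]
force: [0.8, -0.1, -0.1]
finger_gap: 69.6
```

{"name": "move_arm", "arguments": {"rows": [[[0, 0, -0.005], [0, 0, 0]], [[0, 0, -0.015], [0, 0, 0]], [[0, 0, -0.035], [0, 0, 0]], [[0, 0, -0.07], [0, 0, 0]], [[0, 0, -0.1], [0, 0, 0]]]}}

```text
time_s: 16.55
ee_pos: [652.5, -242.8, 112.2]
ee_rot: [0.78, 0.626, 0.0, 0.001]
force: [-0.8, 1.0, 1.7]
finger_gap: 69.8
```

{"name": "move_arm", "arguments": {"rows": [[[0, 0, 0], [0, 0, 0]], [[0, 0, 0], [0, 0, 0]], [[0, 0, 0], [0, 0, 0]], [[0, 0, 0], [0, 0, 0]], [[0, 0, 0], [0, 0, 0]]]}}

```text
time_s: 17.05
ee_pos: [651.5, -242.6, 108.9]
ee_rot: [0.78, 0.626, -0.001, 0.0]
force: [-0.4, 0.5, 0.7]
finger_gap: 70.1
```

```bash
python3 -c "
from m import *
from plan import *
d=img('wrist');P=pts(d);H,S,V=hsv(d)
print(big(d,P,(H>150)&(H<175)&(S>100),24,(120,60,440,330)),big(d,P,((H>150)&(H<175)&(S>100))|(V<50),10,(215,60,345,330)))
plan((600,-100,120,45),(530,0,120,20),(449,91,120,0))
cv2.imwrite('pics/w8.png',d['pixels'])
"
```

```text
(array([ 241,  135,   85,  142, 4853], dtype=int32), array([ 652.9, -241.1,  117.2,   65.8,   77.5,   25.4])) (array([  237,   135,    92,   142, 12081], dtype=int32), array([ 651.7, -245.1,  124.5,   72.9,   77.3,   25.5]))
now t 17.1 [ 651.7 -242.7  109.1] yaw 77.5 gap 70.0 F [-0.5  0.6  0.2]
(600, -100, 120, 45) [[0.1281, -0.0813, -0.011], [-0.0, 0.1, 32.5]] 
(530, 0, 120, 20) [[0.0212, -0.1202, 0.0], [-0.0, -0.0, 25.0]] 
(449, 91, 120, 0) [[-0.045, -0.1132, 0.0001], [-0.0, -0.0, 20.0]]
```

View pics/w8.png

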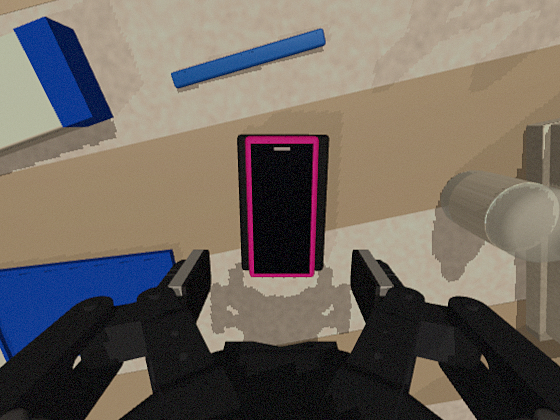

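The phone (281,205) lies flat on the pad, screen up. Next, the tin.

{"name": "move_arm", "arguments": {"rows": [[[0.026, -0.016, -0.002], [0, 0, 6.5]], [[0.051, -0.032, -0.004], [0, 0, 13]], [[0.077, -0.049, -0.007], [0, 0, 19.5]], [[0.102, -0.065, -0.009], [0, 0, 26]], [[0.128, -0.081, -0.011], [0, 0, 32.5]]]}}

```text
time_s: 17.6
ee_pos: [600.2, -99.3, 120.6]
ee_rot: [0.925, 0.38, -0.0, 0.001]
force: [-0.2, 1.4, 0.1]
finger_gap: 69.8
```

{"name": "move_arm", "arguments": {"rows": [[[0.004, -0.024, 0], [0, 0, 5]], [[0.008, -0.048, 0], [0, 0, 10]], [[0.013, -0.072, 0], [0, 0, 15]], [[0.017, -0.096, 0], [0, 0, 20]], [[0.021, -0.12, 0], [0, 0, 25]]]}}

```text
time_s: 18.1
ee_pos: [530.2, 0.3, 120.4]
ee_rot: [0.985, 0.172, 0.0, 0.001]
force: [0.8, 0.2, 0.1]
finger_gap: 69.7
```

{"name": "move_arm", "arguments": {"rows": [[[-0.011, -0.028, 0], [0, 0, 5]], [[-0.022, -0.056, 0], [0, 0, 10]], [[-0.034, -0.085, 0], [0, 0, 15]], [[-0.045, -0.113, 0], [0, 0, 20]], [[-0.045, -0.113, 0], [0, 0, 20]]]}}

```text
time_s: 18.6
ee_pos: [446.4, 93.7, 120.0]
ee_rot: [1.0, 0.002, -0.002, 0.0]
force: [0.2, 0.5, 0.4]
finger_gap: 70.1
```

{"name": "move_arm", "arguments": {"rows": [[[0, 0, 0], [0, 0, 0]], [[0, 0, 0], [0, 0, 0]], [[0, 0, 0], [0, 0, 0]], [[0, 0, 0], [0, 0, 0]], [[0, 0, 0], [0, 0, 0]]]}}

```text
time_s: 19.1
ee_pos: [450.2, 89.6, 120.3]
ee_rot: [1.0, -0.001, 0.0, 0.001]
force: [-0.0, -0.4, 1.1]
finger_gap: 70.0
```

```bash
python3 -c "
from m import *
from plan import *
d=img('wrist');P=pts(d);H,S,V=hsv(d);np.save('w.npy',d,allow_pickle=True);Z=P[...,2]
print(big(d,P,(Z>48)&(Z<62),54,(190,60,370,320)))
print(big(d,P,(Z>22)&(Z<40)&(H<20)&(S>130),28,(150,40,420,330)))
plan((449.5,91.5,70,0),(449.5,91.5,35,0))
cv2.imwrite('pics/w9.png',d['pixels'])
"
```

```text
(array([ 239,  181,   76,   73, 4270], dtype=int32), array([450.1,  92.9,  56.2,  55.1,  19.2,  55.7]))
(array([ 238,  105,   89,   37, 2855], dtype=int32), array([518.4,  88.9,  66.8,  24.4,  87.6,  29.8]))
now t 19.1 [450.1  89.7 120.3] yaw -0.06 gap 70.0 F [ 0.7 -0.1  0.5]
(449.5, 91.5, 70, 0) [[-0.0007, -0.0018, 0.0503], [0.1, -0.0, -0.1]] 
(449.5, 91.5, 35, 0) [[0.0, -0.0, 0.035], [-0.0, -0.0, 0.0]]
```

View pics/w9.png

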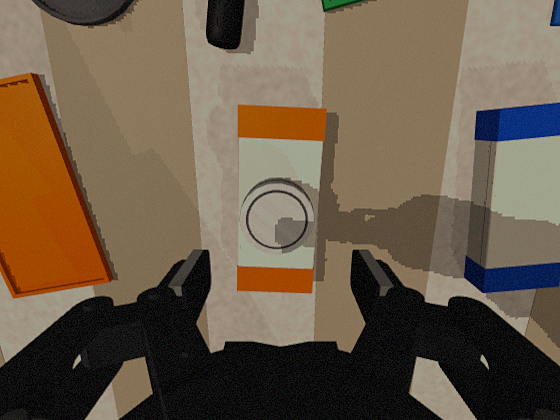

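The tin (277,219) stands on the orange carton, and the fingers straddle it. I'll lower onto it with a small sideways correction.

{"name": "move_arm", "arguments": {"rows": [[[0, -0.001, 0.02], [0, 0, 0]], [[0, -0.002, 0.04], [0, 0, 0]], [[0, -0.0025, 0.055], [0, 0, 0]], [[0, -0.0025, 0.062], [0, 0, 0]], [[0, -0.0025, 0.066], [0, 0, 0]]]}}

```text
time_s: 19.65
ee_pos: [449.8, 92.4, 53.9]
ee_rot: [1.0, -0.0, -0.0, 0.001]
force: [0.9, -0.5, 1.2]
finger_gap: 69.9
```

{"name": "move_arm", "arguments": {"rows": [[[0, 0, 0.006], [0, 0, 0]], [[0, 0, 0.012], [0, 0, 0]], [[0, 0, 0.016], [0, 0, 0]], [[0, 0, 0.018], [0, 0, 0]], [[0, 0, 0.018], [0, 0, 0]]]}}

```text
time_s: 20.15
ee_pos: [449.8, 92.5, 36.2]
ee_rot: [1.0, -0.0, 0.0, 0.001]
force: [-0.4, 0.4, -0.1]
finger_gap: 69.7
```

{"name": "move_arm", "arguments": {"rows": [[[0, 0, 0], [0, 0, 0]], [[0, 0, 0], [0, 0, 0]], [[0, 0, 0], [0, 0, 0]], [[0, 0, 0], [0, 0, 0]], [[0, 0, 0], [0, 0, 0]]], "grip": 0.05, "force": 35}}

```text
time_s: 20.65
ee_pos: [450.0, 92.5, 36.9]
ee_rot: [1.0, -0.0, 0.001, 0.001]
force: [-1.5, -1.0, 5.8]
finger_gap: 54.3
```

{"name": "move_arm", "arguments": {"rows": [[[0, 0, -0.003], [0, 0, 0]], [[0, 0, -0.01], [0, 0, 0]], [[0, 0, -0.025], [0, 0, 0]], [[0, 0, -0.045], [0, 0, 0]], [[0, 0, -0.06], [0, 0, 0]]]}}

```text
time_s: 21.15
ee_pos: [450.0, 92.7, 97.6]
ee_rot: [1.0, -0.0, 0.001, 0.001]
force: [0.9, -0.6, -1.8]
finger_gap: 54.1
```

```bash
python3 -c "
from m import *
from plan import *
plan((545,165,95,0),(638.5,236.5,75,0))
"
```

```text
now t 21.1 [450.   92.7  97.6] yaw -0.01 gap 54.1 F [ 0.9 -0.6 -1.8]
(545, 165, 95, 0) [[0.095, -0.0723, 0.0025], [0.1, -0.1, -0.0]] 
(638.5, 236.5, 75, 0) [[0.0935, -0.0715, 0.02], [-0.0, 0.0, -0.0]]
```

{"name": "move_arm", "arguments": {"rows": [[[0.019, -0.014, 0], [0, 0, 0]], [[0.038, -0.029, 0], [0, 0, 0]], [[0.057, -0.043, 0], [0, 0, 0]], [[0.076, -0.058, 0], [0, 0, 0]], [[0.095, -0.072, 0], [0, 0, 0]]]}}

```text
time_s: 21.65
ee_pos: [545.3, 165.4, 96.7]
ee_rot: [1.0, 0.0, 0.0, 0.001]
force: [-0.2, -0.4, -1.7]
finger_gap: 54.5
```

{"name": "move_arm", "arguments": {"rows": [[[0, 0, 0], [0, 0, 0]], [[0, 0, 0], [0, 0, 0]], [[0, 0, 0], [0, 0, 0]], [[0, 0, 0], [0, 0, 0]], [[0, 0, 0], [0, 0, 0]]]}}

```text
time_s: 22.15
ee_pos: [544.4, 164.1, 96.4]
ee_rot: [1.0, -0.0, 0.0, 0.001]
force: [-0.0, 0.1, 0.1]
finger_gap: 54.4
```

```bash
python3 -c "
from m import *
from plan import *
d=img('wrist');P=pts(d);H,S,V=hsv(d);np.save('w.npy',d,allow_pickle=True)
print(big(d,P,(V<100)&(S<70),8,(40,30,275,240)))
plan((638.5,236.5,75,0));print(P[2:12,277,2].round(0))
cv2.imwrite('pics/w10.png',d['pixels'])
"
```

```text
(array([  107,    30,   139,   122, 14074], dtype=int32), array([633.3, 240.1,  99.9,  83. ,  90. ,   4.7]))
now t 22.2 [544.6 164.2  96.4] yaw -0.04 gap 54.1 F [ 1.1  0.9 -0.8]
(638.5, 236.5, 75, 0) [[0.0939, -0.0724, 0.0213], [0.1, -0.0, -0.0]] 
[ 2.  2.  1.  4.  2.  2.  3.  2. nan  2.]
```

View pics/w10.png

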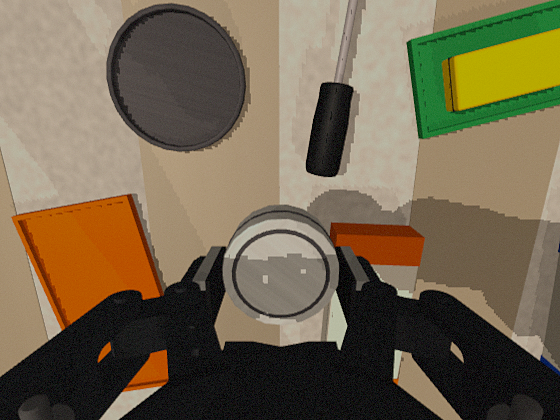

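The dish (176,77) is fully in view and the tin (280,272) is held upright. My box cut the top off the dish, so I'll measure it again.

```bash
python3 -c "
from m import *
from plan import *
d=np.load('w.npy',allow_pickle=True).item();P=pts(d);H,S,V=hsv(d)
s,r=big(d,P,(V<105)&(S<80),8,(60,0,275,240));print(s,r)
plan((float(r[0]),float(r[1]),80,0))
"
```

```text
[  107     3   139   149 16136] [641.3 239.6  99.8  98.8  81.    4.7]
now t 22.2 [544.6 164.2  96.4] yaw -0.04 gap 54.1 F [ 1.1  0.9 -0.8]
(641.3, 239.6, 80, 0) [[0.0967, -0.0755, 0.0163], [0.1, -0.0, -0.0]]
```

{"name": "move_arm", "arguments": {"rows": [[[0.02, -0.015, 0], [0, 0, 0]], [[0.04, -0.031, 0.005], [0, 0, 0]], [[0.06, -0.047, 0.01], [0, 0, 0]], [[0.08, -0.062, 0.015], [0, 0, 0]], [[0.096, -0.0745, 0.02], [0, 0, 0]]]}}

```text
time_s: 22.7
ee_pos: [641.8, 239.9, 76.0]
ee_rot: [1.0, 0.0, 0.0, 0.001]
force: [-1.1, -0.0, -1.6]
finger_gap: 54.5
```

{"name": "move_arm", "arguments": {"rows": [[[0, 0, 0.01], [0, 0, 0]], [[0, 0, 0.025], [0, 0, 0]], [[0, 0, 0.04], [0, 0, 0]], [[0, 0, 0.052], [0, 0, 0]], [[0, 0, 0.057], [0, 0, 0]]]}}

```text
time_s: 23.2
ee_pos: [639.3, 237.9, 17.1]
ee_rot: [1.0, -0.0, -0.001, 0.002]
force: [0.8, 0.7, -1.7]
finger_gap: 54.2
```

{"name": "move_arm", "arguments": {"rows": [[[0, 0, 0], [0, 0, 0]], [[0, 0, 0], [0, 0, 0]], [[0, 0, 0], [0, 0, 0]], [[0, 0, 0], [0, 0, 0]], [[0, 0, 0], [0, 0, 0]]]}}

```text
time_s: 23.7
ee_pos: [641.3, 239.1, 19.8]
ee_rot: [1.0, -0.0, 0.001, 0.001]
force: [0.4, -0.0, -1.8]
finger_gap: 54.3
```

```bash
python3 -c "
from m import *
from plan import *
plan((640.5,238.5,11.7,0));d=img('wrist');P=pts(d);H,S,V=hsv(d)
M=((V<105)&(S<80)).astype(np.uint8);m=np.zeros_like(M);m[60:245,150:420]=M[60:245,150:420]
np.save('w.npy',d,allow_pickle=True);cv2.imwrite('pics/w11.png',d['pixels'])
for v in(190,205,220): print(v,np.flatnonzero(m[v])[[0,-1]])
c=np.flatnonzero(m[:,280]);print(c[:3])
"
```

```text
now t 23.7 [641.3 239.1  19.8] yaw -0.01 gap 54.3 F [ 0.4 -0.  -1.8]
(640.5, 238.5, 11.7, 0) [[-0.0008, 0.0006, 0.0081], [0.1, -0.1, -0.0]] 
190 [211 348]
205 [201 358]
220 [195 364]
[160 161 162]
```

View pics/w11.png

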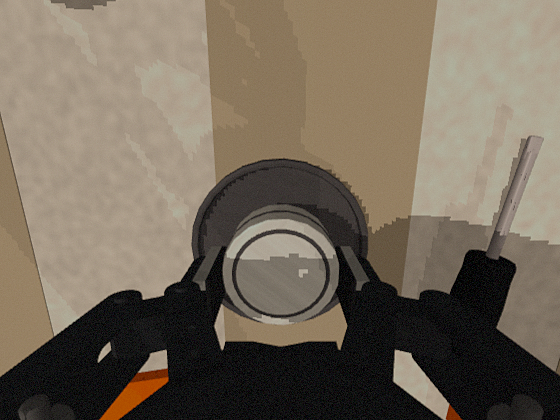

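```bash
python3 -c "
from h import *
d=np.load('w.npy',allow_pickle=True).item()
print(ray(d,280,159.5,8)-[50,0,0])"
```

```text
[640.85931899 239.82299207   8.        ]
```

{"name": "move_arm", "arguments": {"rows": [[[0, 0, 0.002], [0, 0, 0]], [[0, 0, 0.004], [0, 0, 0]], [[0, 0, 0.006], [0, 0, 0]], [[0, 0, 0.0075], [0, 0, 0]], [[0, 0, 0.0075], [0, 0, 0]]]}}

```text
time_s: 24.25
ee_pos: [640.8, 238.9, 12.0]
ee_rot: [1.0, -0.0, 0.0, 0.001]
force: [-0.7, -1.1, 1.8]
finger_gap: 54.6
```

The tin is centred and touching down. I'll release it and go to the orange carton.

{"name": "move_arm", "arguments": {"rows": [[[0, 0, 0], [0, 0, 0]], [[0, 0, 0], [0, 0, 0]], [[0, 0, 0], [0, 0, 0]], [[0, 0, 0], [0, 0, 0]], [[0, 0, 0], [0, 0, 0]]], "grip": 0.07}}

```text
time_s: 24.75
ee_pos: [641.0, 239.0, 11.7]
ee_rot: [1.0, -0.0, 0.0, 0.001]
force: [0.7, -0.5, 0.5]
finger_gap: 69.9
```

{"name": "move_arm", "arguments": {"rows": [[[0, 0, -0.005], [0, 0, 0]], [[0, 0, -0.015], [0, 0, 0]], [[0, 0, -0.035], [0, 0, 0]], [[0, 0, -0.07], [0, 0, 0]], [[0, 0, -0.1], [0, 0, 0]]]}}

```text
time_s: 25.25
ee_pos: [641.2, 239.1, 113.9]
ee_rot: [1.0, -0.0, 0.001, 0.001]
force: [0.2, 0.2, -0.8]
finger_gap: 69.8
```

{"name": "move_arm", "arguments": {"rows": [[[-0.02, 0.015, 0], [0, 0, 0]], [[-0.04, 0.03, 0], [0, 0, 0]], [[-0.06, 0.047, 0], [0, 0, 1]], [[-0.08, 0.062, 0], [0, 0, 2]], [[-0.1, 0.078, 0], [0, 0, 2.5]]], "grip": 0.085}}

```text
time_s: 25.75
ee_pos: [540.5, 160.8, 112.9]
ee_rot: [1.0, -0.022, 0.001, 0.0]
force: [0.1, -0.6, 0.8]
finger_gap: 84.7
```

{"name": "move_arm", "arguments": {"rows": [[[-0.023, 0.017, 0], [0, 0, 0]], [[-0.046, 0.034, 0], [0, 0, 0]], [[-0.069, 0.05, 0], [0, 0, 0]], [[-0.085, 0.066, 0], [0, 0, 0]], [[-0.089, 0.07, 0], [0, 0, 0]]]}}

```text
time_s: 26.25
ee_pos: [447.1, 93.4, 112.7]
ee_rot: [1.0, -0.023, -0.0, 0.001]
force: [-0.0, -0.3, -0.2]
finger_gap: 84.8
```

{"name": "move_arm", "arguments": {"rows": [[[0, 0, 0], [0, 0, 0]], [[0, 0, 0], [0, 0, 0]], [[0, 0, 0], [0, 0, 0]], [[0, 0, 0], [0, 0, 0]], [[0, 0, 0], [0, 0, 0]]]}}

```text
time_s: 26.75
ee_pos: [449.3, 95.5, 111.7]
ee_rot: [1.0, -0.022, 0.0, 0.001]
force: [-0.4, 0.2, -0.5]
finger_gap: 85.4
```

```bash
python3 -c "
from m import *
from plan import *
d=img('wrist');P=pts(d);H,S,V=hsv(d);Z=P[...,2];np.save('w.npy',d,allow_pickle=True);cv2.imwrite('pics/w12.png',d['pixels'])
s,r=big(d,P,(Z>24)&(Z<40),28,(180,40,380,330));print(s,r)
M=((Z>22)&(Z<40)&(H<20)&(S>130)).astype(np.uint8);print(rect(d,P,M,28,(200,40,360,300)))
plan((float(r[0]),float(r[1]),50,float(r[4])),(float(r[0]),float(r[1]),7,float(r[4])))
d=img('top');P=pts(d);print('tin',big(d,P,(P[...,2]>18),29,(130,120,180,175)), 'dish ref 638.7 236.0')
"
```

```text
[  240   104    93   192 16144] [452.1  92.  156.7  67.3  -2.5  29.5]
[473.   91.7 200.5  72.1  -0.7  29.8]
now t 26.8 [449.1  95.4 111.7] yaw -2.48 gap 84.7 F [ 0.1 -0.1  0.6]
(452.1, 92.0, 50, -2.5) [[0.0031, 0.0032, 0.0617], [0.1, -0.0, 0.0]] 
(452.1, 92.0, 7, -2.5) [[-0.0001, 0.0, 0.043], [-0.0, -0.0, 0.0]] 
tin (array([ 130,  135,   50,   40, 1385], dtype=int32), array([612.4, 229.6, 134.1, 108.1,  89.3, 498.1])) dish ref 638.7 236.0
```

{"name": "move_arm", "arguments": {"rows": [[[0.001, 0.001, 0.015], [0, 0, 0]], [[0.002, 0.002, 0.03], [0, 0, 0]], [[0.003, 0.0035, 0.045], [0, 0, 0]], [[0.003, 0.0035, 0.055], [0, 0, 0]], [[0.003, 0.0035, 0.062], [0, 0, 0]]]}}

```text
time_s: 27.35
ee_pos: [451.6, 91.4, 49.1]
ee_rot: [1.0, -0.022, -0.0, 0.001]
force: [-0.1, -0.3, 0.2]
finger_gap: 85.2
```

{"name": "move_arm", "arguments": {"rows": [[[0, 0, 0.012], [0, 0, 0]], [[0, 0, 0.025], [0, 0, 0]], [[0, 0, 0.035], [0, 0, 0]], [[0, 0, 0.0405], [0, 0, 0]], [[0, 0, 0.0415], [0, 0, 0]]]}}

```text
time_s: 27.85
ee_pos: [451.4, 91.4, 7.5]
ee_rot: [1.0, -0.022, -0.0, 0.001]
force: [-0.3, -0.4, -0.3]
finger_gap: 85.4
```

{"name": "move_arm", "arguments": {"rows": [[[0, 0, 0], [0, 0, 0]], [[0, 0, 0], [0, 0, 0]], [[0, 0, 0], [0, 0, 0]], [[0, 0, 0], [0, 0, 0]], [[0, 0, 0], [0, 0, 0]]], "grip": 0.06, "force": 40}}

```text
time_s: 28.35
ee_pos: [452.0, 91.4, 8.7]
ee_rot: [1.0, -0.022, 0.001, 0.001]
force: [-0.2, 0.1, 2.6]
finger_gap: 65.0
```

{"name": "move_arm", "arguments": {"rows": [[[0, 0, -0.003], [0, 0, 0]], [[0, 0, -0.01], [0, 0, 0]], [[0, 0, -0.025], [0, 0, 0]], [[0, 0, -0.045], [0, 0, 0]], [[0, 0, -0.065], [0, 0, 0]]]}}

```text
time_s: 28.85
ee_pos: [451.4, 91.3, 74.3]
ee_rot: [1.0, -0.022, -0.0, 0.001]
force: [1.0, 0.2, -2.0]
finger_gap: 65.0
```

```bash
python3 -c "
from m import *
from plan import *
plan((453,200,75,4),(455.5,315,60,10.5))
"
```

```text
now t 28.9 [451.4  91.3  74.3] yaw -2.53 gap 65.0 F [ 1.   0.2 -2. ]
(453, 200, 75, 4) [[-0.0032, -0.1087, -0.0009], [0.1, 0.0, -6.5]] 
(455.5, 315, 60, 10.5) [[0.0104, -0.1145, 0.015], [0.0, 0.0, -6.5]]
```

{"name": "move_arm", "arguments": {"rows": [[[0, -0.02, 0], [0, 0, -1.3]], [[-0.001, -0.042, 0], [0, 0, -2.6]], [[-0.002, -0.064, 0], [0, 0, -3.9]], [[-0.003, -0.086, 0], [0, 0, -5.2]], [[-0.003, -0.1085, 0], [0, 0, -6.5]]]}}

```text
time_s: 29.35
ee_pos: [453.1, 200.8, 73.6]
ee_rot: [0.999, 0.035, 0.0, 0.001]
force: [0.8, -0.5, -1.3]
finger_gap: 65.5
```

{"name": "move_arm", "arguments": {"rows": [[[0.002, -0.024, 0], [0, 0, -1.5]], [[0.004, -0.05, 0], [0, 0, -3]], [[0.007, -0.076, 0], [0, 0, -4.5]], [[0.009, -0.1, 0], [0, 0, -6]], [[0.0104, -0.1145, 0], [0, 0, -6.5]]]}}

```text
time_s: 29.85
ee_pos: [455.3, 317.3, 73.2]
ee_rot: [0.996, 0.093, 0.0, 0.0]
force: [0.4, -0.2, -1.0]
finger_gap: 65.2
```

{"name": "move_arm", "arguments": {"rows": [[[0, 0, 0], [0, 0, 0]], [[0, 0, 0], [0, 0, 0]], [[0, 0, 0], [0, 0, 0]], [[0, 0, 0], [0, 0, 0]], [[0, 0, 0], [0, 0, 0]]]}}

```text
time_s: 30.35
ee_pos: [456.2, 313.9, 73.1]
ee_rot: [0.996, 0.091, 0.0, 0.001]
force: [0.1, -0.1, -1.5]
finger_gap: 64.9
```

```bash
python3 -c "
from m import *
from plan import *
d=img('wrist');P=pts(d);H,S,V=hsv(d);Z=P[...,2];np.save('w.npy',d,allow_pickle=True);cv2.imwrite('pics/w13.png',d['pixels'])
plan()
"
```

```text
now t 30.4 [456.1 314.1  73.1] yaw 10.42 gap 65.1 F [-0.5  0.8 -2.1]
```

View pics/w13.png

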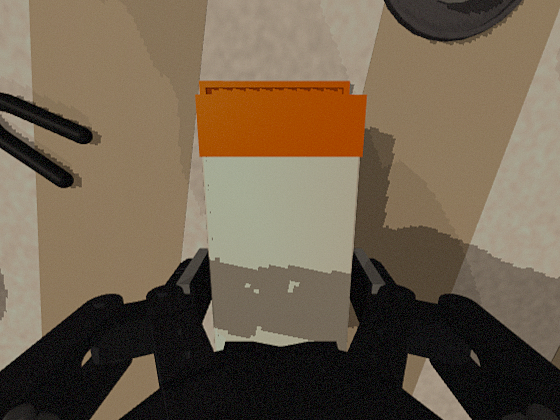

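The picture shows the carton held flat, and the tray's far edge at row 81 (columns 200–350) just beyond it, parallel. Working out the correction from these edges.

```bash
cat > e.py <<'E'
from plan import *
def edge(d,u0,u1,v0,v1,h,half):
    a=ray(d,u0,v0,h);b=ray(d,u1,v1,h);e=(b-a)[:2];w=np.linalg.norm(e);e/=w;n=np.array([-e[1],e[0]])
    c=(a+b)[:2]/2-half*n; return c.round(1),w.round(1),np.degrees(np.arctan2(n[1],n[0])).round(1)
E
python3 -c "
from e import *
d=np.load('w.npy',allow_pickle=True).item()
print(edge(d,199.5,350.5,81,81,8,94)); print('held',edge(d,196.5,366.5,95.5,95.5,73.1-8.3+28,78))
c=edge(d,199.5,350.5,81,81,8,94)[0]
x,y=(c+[455.2,314.9])/2; print(x,y)
plan((x,y,40,10.5),(x,y,12.6,10.5))
"
```

```text
(array([455.9, 317.9]), np.float64(98.5), np.float64(10.4))
held (array([456.4, 314.1]), np.float64(66.8), np.float64(10.4))
455.54999999999995 316.4
now t 30.4 [456.1 314.1  73.1] yaw 10.42 gap 65.1 F [-0.5  0.8 -2.1]
(np.float64(455.54999999999995), np.float64(316.4), 40, 10.5) [[-0.0001, -0.0024, 0.0331], [0.1, -0.0, -0.1]] 
(np.float64(455.54999999999995), np.float64(316.4), 12.6, 10.5) [[-0.0, -0.0, 0.0274], [0.0, -0.0, 0.0]]
```

{"name": "move_arm", "arguments": {"rows": [[[0, -0.001, 0.008], [0, 0, 0]], [[0, -0.002, 0.018], [0, 0, 0]], [[0, -0.003, 0.03], [0, 0, 0]], [[0, -0.003, 0.042], [0, 0, 0]], [[0, -0.003, 0.05], [0, 0, 0]]]}}

```text
time_s: 30.9
ee_pos: [454.7, 317.4, 21.3]
ee_rot: [0.996, 0.091, -0.001, 0.001]
force: [-0.4, 0.7, -1.0]
finger_gap: 64.7
```

{"name": "move_arm", "arguments": {"rows": [[[0, 0, 0.003], [0, 0, 0]], [[0, 0, 0.006], [0, 0, 0]], [[0, 0, 0.008], [0, 0, 0]], [[0, 0, 0.0085], [0, 0, 0]], [[0, 0, 0.0085], [0, 0, 0]]]}}

```text
time_s: 31.4
ee_pos: [455.6, 317.9, 14.7]
ee_rot: [0.996, 0.091, 0.0, 0.001]
force: [-0.7, -0.2, -1.5]
finger_gap: 64.8
```

```bash
python3 -c "
from e import *
plan((455.5,316.8,12.6,10.5));
d=img('wrist');np.save('w.npy',d,allow_pickle=True)
P=pts(d);Z=P[...,2]
print('Z col',[(v,round(float(Z[v,277]))) for v in range(70,110,2)])
S=cv2.cvtColor(d['pixels'],cv2.COLOR_BGR2HSV)[...,1]
for v in(100,130,160,200,230):
  r=(S[v]>140); print(v,np.flatnonzero(r[120:440])[[0,-1]]+120, [int(x)+120 for x in (np.flatnonzero(np.nan_to_num(Z[v,120:440])>20)[[0,-1]])])
"
```

```text
now t 31.4 [455.6 317.9  14.7] yaw 10.49 gap 64.8 F [-0.7 -0.2 -1.5]
(455.5, 316.8, 12.6, 10.5) [[-0.0003, 0.001, 0.0021], [0.1, -0.0, -0.0]] 
Z col [(70, 10), (72, 9), (74, 5), (76, 7), (78, 5), (80, 6), (82, 5), (84, 6), (86, 6), (88, 6), (90, 5), (92, 5), (94, 36), (96, 35), (98, 35), (100, 35), (102, 36), (104, 36), (106, 36), (108, 36)]
100 [178 384] [196, 366]
130 [180 381] [198, 364]
160 [183 378] [202, 359]
200 [186 375] [205, 356]
230 [189 372] [207, 354]
```

{"name": "move_arm", "arguments": {"rows": [[[0, 0.0005, 0.001], [0, 0, 0]], [[0, 0.0005, 0.002], [0, 0, 0]], [[0, 0.0005, 0.002], [0, 0, 0]], [[0, 0.0005, 0.0025], [0, 0, 0]], [[0, 0.0005, 0.0025], [0, 0, 0]]]}}

```text
time_s: 31.95
ee_pos: [455.7, 317.3, 12.7]
ee_rot: [0.996, 0.091, 0.0, 0.001]
force: [-1.3, -1.4, 6.2]
finger_gap: 65.1
```

{"name": "move_arm", "arguments": {"rows": [[[0, 0, 0], [0, 0, 0]], [[0, 0, 0], [0, 0, 0]], [[0, 0, 0], [0, 0, 0]], [[0, 0, 0], [0, 0, 0]], [[0, 0, 0], [0, 0, 0]]], "grip": 0.085}}

```text
time_s: 32.45
ee_pos: [455.5, 317.2, 11.9]
ee_rot: [0.996, 0.091, 0.0, 0.001]
force: [-0.1, -0.8, 0.5]
finger_gap: 85.0
```

{"name": "move_arm", "arguments": {"rows": [[[0, 0, -0.005], [0, 0, 0]], [[0, 0, -0.015], [0, 0, 0]], [[0, 0, -0.035], [0, 0, 0]], [[0, 0, -0.07], [0, 0, 0]], [[0, 0, -0.1], [0, 0, 0]]]}}

```text
time_s: 32.95
ee_pos: [455.6, 317.2, 114.0]
ee_rot: [0.996, 0.091, 0.0, 0.001]
force: [0.3, 0.2, -0.2]
finger_gap: 85.1
```

{"name": "move_arm", "arguments": {"rows": [[[0, 0, 0], [0, 0, 0]], [[0, 0, 0], [0, 0, 0]], [[0, 0, 0], [0, 0, 0]], [[0, 0, 0], [0, 0, 0]], [[0, 0, 0], [0, 0, 0]]]}}

```text
time_s: 33.45
ee_pos: [455.0, 317.1, 111.2]
ee_rot: [0.996, 0.091, -0.0, 0.001]
force: [0.5, -0.6, 0.2]
finger_gap: 85.0
```

```bash
python3 -c "
from m import *
from plan import *
d=img('wrist');P=pts(d);H,S,V=hsv(d);Z=P[...,2]
print('carton',big(d,P,(Z>26)&(Z<45),32,(180,20,380,330))[1],'tray',big(d,P,((H<20)&(S>130)&(V>50)|((Z>26)&(Z<45))),8,(150,20,410,330)))
plan((455,150,115,8),(454,0,115,6.5),(453.5,-116,105,5.3))
"
```

```text
carton [456.  317.9 157.1  67.3  10.4  33.5] tray (array([  216,    87,   128,   215, 24851], dtype=int32), array([455.2, 318.4, 189.1,  99. ,  10.4,  33. ]))
now t 33.5 [455.1 317.1 111.3] yaw 10.48 gap 85.0 F [ 0.3 -1.1 -0.4]
(455, 150, 115, 8) [[-0.0305, 0.1643, -0.0033], [0.1, 0.1, 2.5]] 
(454, 0, 115, 6.5) [[-0.0218, 0.1484, 0.0001], [0.0, -0.0, 1.5]] 
(453.5, -116, 105, 5.3) [[-0.0136, 0.1152, 0.0101], [0.0, -0.0, 1.2]]
```

The orange carton is within 1 mm of the tray centre, with the same yaw. Now the blue carton.

{"name": "move_arm", "arguments": {"rows": [[[-0.006, 0.033, 0], [0, 0, 0.5]], [[-0.012, 0.066, 0], [0, 0, 1]], [[-0.018, 0.099, 0], [0, 0, 1.5]], [[-0.024, 0.132, 0], [0, 0, 2]], [[-0.0305, 0.164, 0], [0, 0, 2.5]]]}}

```text
time_s: 34.0
ee_pos: [455.2, 149.1, 112.0]
ee_rot: [0.998, 0.069, 0.0, 0.001]
force: [0.6, -1.5, 0.3]
finger_gap: 85.1
```

{"name": "move_arm", "arguments": {"rows": [[[-0.004, 0.03, 0], [0, 0, 0.3]], [[-0.008, 0.06, 0], [0, 0, 0.6]], [[-0.013, 0.09, 0], [0, 0, 0.9]], [[-0.018, 0.12, 0], [0, 0, 1.2]], [[-0.022, 0.1485, 0], [0, 0, 1.5]]]}}

```text
time_s: 34.5
ee_pos: [453.9, -1.0, 112.3]
ee_rot: [0.998, 0.056, -0.0, 0.001]
force: [1.0, -0.1, -0.4]
finger_gap: 84.8
```

{"name": "move_arm", "arguments": {"rows": [[[-0.004, 0.028, 0], [0, 0, 0.3]], [[-0.007, 0.056, 0], [0, 0, 0.6]], [[-0.01, 0.084, 0], [0, 0, 0.9]], [[-0.0135, 0.108, 0], [0, 0, 1.2]], [[-0.0135, 0.115, 0], [0, 0, 1.2]]]}}

```text
time_s: 35.0
ee_pos: [453.5, -118.5, 112.7]
ee_rot: [0.999, 0.044, 0.0, 0.002]
force: [-0.7, 0.9, -0.7]
finger_gap: 84.9
```

{"name": "move_arm", "arguments": {"rows": [[[0, 0, 0], [0, 0, 0]], [[0, 0, 0], [0, 0, 0]], [[0, 0, 0], [0, 0, 0]], [[0, 0, 0], [0, 0, 0]], [[0, 0, 0], [0, 0, 0]]]}}

```text
time_s: 35.5
ee_pos: [453.9, -114.4, 112.7]
ee_rot: [0.999, 0.047, 0.0, 0.001]
force: [0.0, -0.0, 1.0]
finger_gap: 85.2
```

```bash
python3 -c "
from m import *
from plan import *
d=img('wrist');P=pts(d);H,S,V=hsv(d);Z=P[...,2]
s,r=big(d,P,(Z>24)&(Z<40),28,(180,40,380,330));print(s,r)
B=(H>105)&(H<130)&(S>130)&(V>40);print('tray',big(d,P,B&(Z<15),8,(360,0,560,330)))
x,y,a=float(r[0]),float(r[1]),float(r[4]);plan((x,y,50,a),(x,y,8,a))
"
```

```text
[  237   109    92   190 15861] [ 453.5 -115.8  157.1   67.3    5.5   29.5]
tray (array([  415,   112,   145,   203, 20016], dtype=int32), array([ 452.4, -301.3,  176.7,  103.7,   -5.4,    5.3]))
now t 35.5 [ 453.9 -114.6  112.7] yaw 5.36 gap 84.9 F [ 0.7  0.1 -0.6]
(453.5, -115.8, 50, 5.5) [[-0.0005, 0.001, 0.0627], [0.1, -0.0, -0.1]] 
(453.5, -115.8, 8, 5.5) [[-0.0, 0.0, 0.042], [-0.0, -0.0, -0.0]]
```

{"name": "move_arm", "arguments": {"rows": [[[0, 0.001, 0.015], [0, 0, 0]], [[0, 0.001, 0.03], [0, 0, 0]], [[0, 0.001, 0.045], [0, 0, 0]], [[0, 0.001, 0.056], [0, 0, 0]], [[0, 0.001, 0.063], [0, 0, 0]]]}}

```text
time_s: 36.05
ee_pos: [453.7, -116.2, 48.9]
ee_rot: [0.999, 0.046, -0.0, 0.001]
force: [-0.5, 1.1, 0.3]
finger_gap: 85.1
```

{"name": "move_arm", "arguments": {"rows": [[[0, 0, 0.012], [0, 0, 0]], [[0, 0, 0.025], [0, 0, 0]], [[0, 0, 0.035], [0, 0, 0]], [[0, 0, 0.0405], [0, 0, 0]], [[0, 0, 0.0415], [0, 0, 0]]]}}

```text
time_s: 36.55
ee_pos: [453.7, -116.4, 7.6]
ee_rot: [0.999, 0.046, -0.0, 0.001]
force: [-0.4, 1.0, -0.7]
finger_gap: 85.2
```

{"name": "move_arm", "arguments": {"rows": [[[0, 0, 0], [0, 0, 0]], [[0, 0, 0], [0, 0, 0]], [[0, 0, 0], [0, 0, 0]], [[0, 0, 0], [0, 0, 0]], [[0, 0, 0], [0, 0, 0]]], "grip": 0.06, "force": 40}}

```text
time_s: 37.05
ee_pos: [454.2, -116.5, 8.6]
ee_rot: [0.999, 0.046, 0.001, 0.001]
force: [-0.7, 0.3, 5.5]
finger_gap: 65.2
```

{"name": "move_arm", "arguments": {"rows": [[[0, 0, -0.003], [0, 0, 0]], [[0, 0, -0.01], [0, 0, 0]], [[0, 0, -0.025], [0, 0, 0]], [[0, 0, -0.045], [0, 0, 0]], [[0, 0, -0.065], [0, 0, 0]]]}}

```text
time_s: 37.55
ee_pos: [453.5, -116.2, 74.0]
ee_rot: [0.999, 0.046, -0.0, 0.001]
force: [0.7, -0.8, -1.9]
finger_gap: 65.3
```

```bash
python3 -c "
from plan import *
plan((450,-210,72,0),(448,-302,72,-5.4))
"
```

```text
now t 37.5 [ 453.5 -116.2   74. ] yaw 5.28 gap 65.3 F [ 0.7 -0.8 -1.9]
(450, -210, 72, 0) [[-0.0121, 0.093, 0.0022], [0.1, 0.0, 5.3]] 
(448, -302, 72, -5.4) [[-0.002, 0.092, -0.0001], [-0.0, 0.0, 5.4]]
```

{"name": "move_arm", "arguments": {"rows": [[[-0.002, 0.018, 0], [0, 0, 1]], [[-0.005, 0.036, 0], [0, 0, 2]], [[-0.007, 0.055, 0], [0, 0, 3.2]], [[-0.01, 0.074, 0], [0, 0, 4.2]], [[-0.012, 0.093, 0], [0, 0, 5.3]]]}}

```text
time_s: 38.05
ee_pos: [450.2, -210.6, 73.7]
ee_rot: [1.0, -0.0, 0.0, 0.001]
force: [0.9, -0.7, -2.2]
finger_gap: 65.0
```

{"name": "move_arm", "arguments": {"rows": [[[0, 0.02, 0], [0, 0, 1.2]], [[-0.001, 0.04, 0], [0, 0, 2.4]], [[-0.001, 0.06, 0], [0, 0, 3.6]], [[-0.002, 0.08, 0], [0, 0, 4.8]], [[-0.002, 0.092, 0], [0, 0, 5.4]]]}}

```text
time_s: 38.55
ee_pos: [448.1, -303.8, 73.9]
ee_rot: [0.999, -0.048, 0.0, 0.001]
force: [-0.7, 0.5, -1.3]
finger_gap: 64.8
```

{"name": "move_arm", "arguments": {"rows": [[[0, 0, 0.01], [0, 0, 0]], [[0, 0, 0.022], [0, 0, 0]], [[0, 0, 0.034], [0, 0, 0]], [[0, 0, 0.042], [0, 0, 0]], [[0, 0, 0.045], [0, 0, 0]]]}}

```text
time_s: 39.05
ee_pos: [447.9, -300.8, 27.0]
ee_rot: [0.999, -0.047, -0.001, -0.0]
force: [-0.3, -0.2, -1.5]
finger_gap: 65.0
```

{"name": "move_arm", "arguments": {"rows": [[[0, 0, 0], [0, 0, 0]], [[0, 0, 0], [0, 0, 0]], [[0, 0, 0], [0, 0, 0]], [[0, 0, 0], [0, 0, 0]], [[0, 0, 0], [0, 0, 0]]]}}

```text
time_s: 39.55
ee_pos: [448.7, -302.2, 28.8]
ee_rot: [0.999, -0.047, 0.001, 0.001]
force: [0.1, -0.8, -1.6]
finger_gap: 64.7
```

```bash
python3 -c "
from m import *
from e import *
d=img('wrist');P=pts(d);H,S,V=hsv(d);Z=P[...,2];np.save('w.npy',d,allow_pickle=True);cv2.imwrite('pics/w14.png',d['pixels'])
B=(H>105)&(H<130)&(S>130)&(V>40)
for v in(100,130,160,200,230):
  print(v,np.flatnonzero(B[v,120:440])[[0,-1]]+120, np.flatnonzero(np.nan_to_num(Z[v,120:440])>25)[[0,-1]]+120)
for u in(230,277,330): print(u,'tray row',np.flatnonzero(B[40:200,u])[0]+40,'carton row',np.flatnonzero(np.nan_to_num(Z[40:200,u])>25)[0]+40)
plan()
"
```

```text
100 [186 373] [194 365]
130 [188 370] [197 363]
160 [191 368] [201 358]
200 [194 365] [204 356]
230 [196 363] [207 354]
230 tray row 75 carton row 97
277 tray row 75 carton row 96
330 tray row 74 carton row 96
now t 39.6 [ 448.7 -302.2   28.8] yaw -5.41 gap 64.7 F [ 0.1  0.6 -2.1]
```

```bash
python3 -c "
from e import *
d=np.load('w.npy',allow_pickle=True).item()
print('tray',edge(d,184,376,75,74.3,8,94),'held',edge(d,194,366,95.7,95.7,28.8-8.4+28,78))"
```

```text
tray (array([ 446.5, -301.7]), np.float64(98.3), np.float64(-5.2)) held (array([ 448.9, -301.6]), np.float64(67.7), np.float64(-5.4))
```

{"name": "move_arm", "arguments": {"rows": [[[-0.001, 0, 0.004], [0, 0, 0]], [[-0.0023, 0, 0.008], [0, 0, 0]], [[-0.0023, 0, 0.012], [0, 0, 0]], [[-0.0023, 0, 0.015], [0, 0, 0]], [[-0.0023, 0, 0.0165], [0, 0, 0]]]}}

```text
time_s: 40.1
ee_pos: [446.0, -301.9, 12.6]
ee_rot: [0.999, -0.047, 0.0, 0.0]
force: [-3.8, 4.8, 24.0]
finger_gap: 64.6
```

{"name": "move_arm", "arguments": {"rows": [[[0, 0, 0], [0, 0, 0]], [[0, 0, 0], [0, 0, 0]], [[0, 0, 0], [0, 0, 0]], [[0, 0, 0], [0, 0, 0]], [[0, 0, 0], [0, 0, 0]]]}}

```text
time_s: 40.6
ee_pos: [446.0, -301.8, 12.6]
ee_rot: [0.999, -0.047, 0.0, 0.001]
force: [-1.7, 1.7, 7.7]
finger_gap: 65.2
```

Touched down. I'll release, lift and back off toward the base so the top camera has a clear view.

{"name": "move_arm", "arguments": {"rows": [[[0, 0, 0], [0, 0, 0]], [[0, 0, 0], [0, 0, 0]], [[0, 0, 0], [0, 0, 0]], [[0, 0, 0], [0, 0, 0]], [[0, 0, 0], [0, 0, 0]]], "grip": 0.085}}

```text
time_s: 41.1
ee_pos: [446.3, -302.0, 11.9]
ee_rot: [0.999, -0.047, 0.0, 0.001]
force: [-0.2, -0.0, 0.7]
finger_gap: 85.2
```

{"name": "move_arm", "arguments": {"rows": [[[0, 0, -0.005], [0, 0, 0]], [[0, 0, -0.015], [0, 0, 0]], [[0, 0, -0.035], [0, 0, 0]], [[0, 0, -0.07], [0, 0, 0]], [[0, 0, -0.11], [0, 0, 0]]]}}

```text
time_s: 41.6
ee_pos: [445.5, -301.4, 123.2]
ee_rot: [0.999, -0.047, -0.0, 0.0]
force: [0.4, -0.6, -0.1]
finger_gap: 84.8
```

{"name": "move_arm", "arguments": {"rows": [[[-0.015, 0.03, -0.02], [0, 0, 0]], [[-0.03, 0.06, -0.04], [0, 0, 0]], [[-0.05, 0.09, -0.06], [0, 0, 0]], [[-0.07, 0.12, -0.08], [0, 0, 0]], [[-0.09, 0.15, -0.1], [0, 0, 0]]]}}

```text
time_s: 42.1
ee_pos: [341.2, -443.3, 224.0]
ee_rot: [0.999, -0.047, 0.001, 0.001]
force: [-0.2, -0.7, -0.8]
finger_gap: 85.0
```

{"name": "move_arm", "arguments": {"rows": [[[-0.015, 0.03, 0], [0, 0, 0]], [[-0.03, 0.06, 0], [0, 0, 0]], [[-0.045, 0.09, 0], [0, 0, 0]], [[-0.06, 0.12, 0], [0, 0, 0]], [[-0.06, 0.12, 0], [0, 0, 0]]]}}

```text
time_s: 42.6
ee_pos: [266.2, -560.5, 223.7]
ee_rot: [0.999, -0.051, -0.001, 0.003]
force: [-0.5, 0.3, 0.0]
finger_gap: 85.0
```

```bash
python3 -c "
from m import *
from plan import *
plan()
d=img('top');P=pts(d);H,S,V=hsv(d);Z=P[...,2];np.save('top2.npy',d,allow_pickle=True)
cv2.imwrite('pics/top2.png',cv2.resize(d['pixels'][100:300,80:400],None,fx=2.4,fy=2.4,interpolation=cv2.INTER_CUBIC))
for n,h,lo,b,ref in(('bit',22,14,(205,115,270,172),'646.8 9.3 -76'),('phone',24,17,(298,112,360,170),'650.3 -242.7 77.5'),('tin',29,18,(130,120,180,172),'638.7 236'),('c_or',32,20,(95,165,158,262),'454.9 314.8 10.6'),('c_bl',32,20,(325,165,382,262),'446.1 -302 -5.4')):
    print(n,big(d,P,(Z>lo)&(Z<60),h,b)[1],'place',ref)
"
```

```text
now t 42.6 [ 266.2 -560.5  223.7] yaw -5.82 gap 85.0 F [-0.5  0.3  0. ]
bit [645.7   8.7  72.7  37.5 -76.2  21.8] place 646.8 9.3 -76
phone [ 650.4 -241.6  117.6   57.3   77.5   24.1] place 650.3 -242.7 77.5
tin [639.3 238.5  57.7  53.4  44.5  29. ] place 638.7 236
c_or [456.3 315.6 158.1  71.1  10.4  32. ] place 454.9 314.8 10.6
c_bl [ 445.9 -300.6  157.7   68.8   -5.1   32.1] place 446.1 -302 -5.4
```

View pics/top2.png

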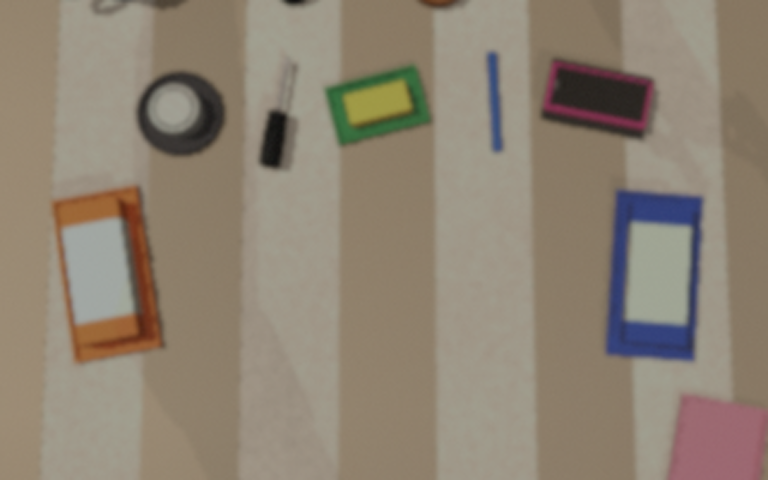

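The final top view shows every item flat in its own place. All are within about 2.5 mm of the middle and aligned, so I'm handing the job in.

```bash
python3 -c "
from plant import manip
print(manip.sign_off())"
```

```text
the job is handed in; nothing more can be done
None
```

I took both piles apart from the top down and handed the job in at about 43 s. The order was bit case to the green tray, phone (screen up) to the charging pad, tin to the dish, orange carton to the orange tray, and blue carton to the blue tray.

- **Final top view:** every item lies flat at its expected height, within about 2.5 mm of the middle of its place and within about 0.5° of its direction. The gripper was open and well clear. The phone stayed level and touched down at about 3 N.
- **Disagreements:** the wrist and top cameras differed by 2–4 mm on the places, within or slightly beyond their calibration, so I aimed between or near the two. The tin shows the largest offset, about 2.6 mm along y by the top camera, while the wrist camera had it centred to about 1 mm.
- **Check that failed:** my first top-camera check of the tin caught something at the wrong height, probably the arm in view, so I repeated it at the end with the arm clear.
- **Peak force:** the highest was a brief 24 N as the blue carton touched down.

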